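# Load a warmed test tile into the tile reader

### The job

The thin white test tile on the slide warmer lies too flat to be picked up: under light pressure, so as not to scratch or crack it, slide it to the open front edge of the warmer until its front end hangs well over, and take it by that end. Slide it under the hold-down lip of the reader's open tray until it is fully home against the stop, let go so that it lies flat against the straight rail, then push the tray fully shut. Do not drop the glass tile, and leave the other things on the bench and on the warmer where they are.

Things in the scene. Friction and masses are not known exactly. Their poses are not given: they have to be found in the camera images.
- tile: thin flat tile of white opal glass with ten grey printed rings, 100 x 50 x 3 mm, 36 to 63 g, smooth (friction about 0.35 on warmer and tray). Origin: centre of its underside; x along its length away from the robot, y along its width, z up. It starts flat on the warmer, within 0.25 rad of square, its front end 10 to 40 mm behind the front edge. Cracks at 40 N; scratches if slid under 15 N.
- tile_front (a point): middle of the tile's front (near, -x) short end, at the level of its underside, 50 mm from the tile's origin.
- warmer: fixed slide warmer: white box with a flat dark metal top 150 mm deep (x) by 200 mm wide (y), 50 mm above the origin; origin under its centre, 0 to 5 mm above the bench (screw feet), x away from the robot. The front edge (x = -75 mm) is open; the back and sides have a rim 3 mm thick that stands 4 mm above the top. A knob sticks out 11 mm from the front face at y = +62 mm, 25 mm above the bench.
- warmer_edge (a point): middle of the warmer's open front edge, level with its top surface; axes as the warmer's (x away from the robot, y along the edge). Below it is a plain upright face and some 50 mm of free air above the bench.
- reader: fixed tile reader: low white box 170 mm deep (x), 150 mm wide (y), 86 mm high, display on top; origin under its centre, 0 to 5 mm above the bench (screw feet), x away from the robot. Its slotted front face is at x = -85 mm, and the tray sticks out of it toward -x.
- tray (a joint): how far the reader's loading tray is out, m: 0 shut (solid stop), 0.115 fully out. It slides along the reader's x axis (shutting toward +x), stays where it is left, and takes a push of about 10 N to move. It starts 0.098 to 0.112 out.
- tray_seat (a point): point on the tray floor (50 mm above the reader's origin) where the centre of the tile's underside lies when home; x toward the reader, y left. Stop wall at x = +50 mm. Straight right rail at y = -25 mm, left rail at y = +28 mm, both x = 0 to 50, 7 mm high, mouths flared to x = -8. In front (x = -60 to -5) the floor is a tongue 36 mm wide, 10 mm thick, with room for fingers either side.
- tray_lip (a point): middle of the front lower edge of the flat hold-down lip that bridges the two rails: 36 mm beyond tray_seat and 7 mm above the tray floor; the lip is 3 mm thick and reaches back to the stop. The far end of the tile goes under it.
- tray_spring (a point): crown of the bowed leaf spring (20 mm radius) in the left rail, 22 mm beyond tray_seat at y = +23.5 mm. It yields sideways up to 6 mm and presses the tile on the right rail with about 2 N; the tile's corner needs 2 to 5 N of push to pass it.
- tray_front (a point): middle of the upper edge of the tray's black front bar (36 mm wide, reaching 10 mm down, open air below), 60 mm in front of tray_seat, level with the tray floor. Push it toward +x to shut the tray; shut, it stands 8 mm proud of the reader's face.
- petri: closed clear dish, 74 mm across, 16 mm high, standing loose at the back left of the warmer's top; origin at the centre of its underside. To be left alone.
- cap: small loose tube cap, 16 mm across, 24 mm high, standing on the bench behind the gap between warmer and reader. To be left alone.
- bench_timer: small white bench timer with buttons, 62 x 66 x 20 mm, on the bench to the left of the reader's tray. To be left alone.
- beaker: clear plastic beaker, 55 mm across, 66 mm high, on the bench to the right of the warmer. To be left alone.
Mind the look-alikes: they are no part of the job. Of the things that look like the tile, the largest one is meant.

How it is judged:
By the outcome, as a careful person would: the job done as asked, in the order asked, and still so for the second after the job is handed in, with the robot touching nothing.
It also fails if it takes over 72 s, if anything falls off the work surface, if the arm or the gripper's body presses on something with over 40 N, if the wrist force passes 120 N, or if a joint passes its speed limit or range.

### The arm

A 6-joint arm with a two-finger parallel gripper is mounted at the origin on a cart in front of the work surface, level with it; the furniture and walls round the work are solid. World frame = base frame: x ahead of the robot, y to its left, z up, the work surface at z = 0. Lengths are in m, angles in degrees, forces in N, time in s.
With the tool pointing down it reaches from about 0.25 to 0.725 m from the base axis. Payload 9.7 kg.
Tool frame: the origin (TCP) lies between the finger pads; the fingertips stand bot.tcp_to_tips ahead of it and the grasp point (between the pads) lies 11 mm behind it (bot.tcp_to_tips is the distance from the TCP to the fingertips, in m); z points along the fingers, y is the line along which they close (so a half turn about z gives the same grasp; the last joint's range is limited). The gripper opens to 85 mm and grips with 20 to 120 N. Pads are 22 mm wide; open, the fingers measure 114 mm over their backs; the gripper's body (76 mm by 85 mm) begins 54 mm behind the grasp point. The pads swing forward as they close: fully open they stand 13 mm farther back than shut.
Start: joints at [68.698, 4.979, 10.078, 95.1, 0, 90], TCP at [0.2, 0.512, 0.239] pointing down, gripper open.
Joint ranges: [-179.16, 179.16], [-48.56, 103.87], [-65.8, 70.77], [-126.05, 130.52], [-82.76, 87.17], [-180, 180]. Speed limits (degrees/s): [127.2, 127.2, 147.25, 180, 180, 180].

### API

Orientations are given as [roll, pitch, yaw] about the fixed x, y, z axes, in that order (R = Rz(yaw) Ry(pitch) Rx(roll)).
In Python, from workcell import bot gives the robot as it stands. The module is installed in compiled form; this text tells all that it offers.
- The arm moves only by the tool carry_out, never from a script. Its arguments are lists of equal length, an entry for each row: "linear": the shift along the world's x, y, z normalised to -1 to 1, where 1 is 2 cm, a list of three; "rotation": the turn, a rotation vector about the world's x, y, z normalised to -1 to 1, where 1 is 8 degrees, a list of three; "grip": the closure, from -1 (fully open) to 1 (shut). In form: {"linear": [[tx, ty, tz], ...], "rotation": [[rx, ry, rz], ...], "grip": [grip, ...]}. A call has 1 to 12 rows; each row shifts and turns the commanded pose from where the row before left it; what a row does not reach is not made up. A row lasts 1/10 s, in which the tool goes at most 50 mm and 8.59 degrees, less where a joint would pass 70% of its speed; a pose out of reach is approached as far as the arm can. A call with a number of a shift or a turn outside -1 to 1 is refused whole. A call with a gripper value outside its range is refused whole. The fingers move at their own pace and stop on an object; "grip_force" is the grip in N (left out, the last holds). Time passes only in rows, so rows that do not move let the fingers close. It gives the time, the measured TCP pose, the force, the opening and the grip force at its end, in the units of the state.
- bot.get_obs(): the state, without advancing time (a new reading comes with each control period).
- bot.camera(name): name is "side" or "top" or "wrist"; returns the picture (480x640x3 uint8, blue, green, red); there is no depth.
- bot.camera_model(name): a dict with "fx", "fy", "cx", "cy" (pixels), "camera_from_world" (4x4, takes a point from world to camera coordinates). Camera axes: x right, y up, looking along -z (the intrinsics and any distortion apply to the point x, -y, -z); pixel columns grow to the right and rows downward; lengths in m; the calibration is good to about 2 mm. A picture is of the moment at which its call begins: read the wrist's pose just before it. camera_model takes no time and is no camera call; for the wrist camera it gives the pose at the moment of the call.
- bot.job_done(): hands the job in; it is judged then, once.
The state is a dict: "time": time; "q": joint angles; "qd": joint speeds; "joint_efforts": joint torques, N m; "ee_pos": TCP position; "tcp_rot": TCP orientation; "wrist_force": force on the tool from outside, world axes, zero at the start; "torque": the same for the moment, N m; "opening": finger opening in m; "grasp_force": force on a finger pad.
Only numpy, scipy, OpenCV 4.12 (cv2) and the standard library are available. Lean on these libraries where they do the work, as an engineer would, in place of code of your own. Each camera call takes 0.05 s, during which the arm holds its last target. There are 200 camera calls.

## Working session

There is one attempt and no reset: what is moved stays moved. The work goes in short steps, Python scripts to look and compute and a tool call to move; the robot and the scene stay as the last step left them, time stands still between calls to the robot, and variables do not carry over. Pictures are saved under pics/ and viewed, at most 10 in all, crops included, and the job is handed in when it is done.

Besides the shell and the picture viewer there is one more tool, called after "Emit:" in YAML: its name, and indented under it one key for each argument. carry_out: Moves the arm, as the interface text tells. Its arguments: {"type":"object","properties":{"linear":{"type":"array","items":{"type":"array","items":{"type":"number"}}},"rotation":{"type":"array","items":{"type":"array","items":{"type":"number"}}},"grip":{"type":"array","items":{"type":"number"}},"grip_force":{"type":"number"}},"required":["linear","rotation","grip"]}

```bash
mkdir -p pics
python3 - <<'E'
from workcell import bot
import cv2,numpy as np
o=bot.get_obs();print({k:np.round(v,3).tolist() for k,v in o.items()},bot.tcp_to_tips)
for n in("top","side"):
    im=bot.camera(n);cv2.imwrite(f"pics/{n}0.png",im)
    m=bot.camera_model(n);print(n,{k:np.round(v,4).tolist() if not isinstance(v,str) else v for k,v in m.items()})
E
```

```text
{'time': 0.0, 'q': [68.696, 5.012, 10.035, 95.099, 0.001, 90.003], 'qd': [0.017, 0.04, -0.085, 0.129, -0.0, -0.114], 'joint_efforts': [-0.001, -52.039, 46.48, 0.017, -0.0, 0.0], 'ee_pos': [0.2, 0.512, 0.239], 'tcp_rot': [-179.923, -0.001, 158.693], 'wrist_force': [0.191, 0.088, -1.486], 'torque': [-0.065, -0.014, -0.015], 'grasp_force': 0.0, 'opening': 0.086} 0.008
top {'fx': 460.1227, 'fy': 460.1227, 'cx': 316.6818, 'cy': 230.3872, 'camera_from_world': [[0.0267, -0.9992, 0.0292, 0.0113], [0.9909, 0.0304, 0.1314, -0.5569], [-0.1322, 0.0255, 0.9909, -1.0763], [0.0, 0.0, 0.0, 1.0]]}
side {'fx': 490.7096, 'fy': 490.7096, 'cx': 321.2618, 'cy': 239.7334, 'camera_from_world': [[0.8491, -0.5281, 0.0122, -0.4271], [0.3199, 0.5324, 0.7837, -0.2429], [-0.4204, -0.6616, 0.621, -1.0028], [0.0, 0.0, 0.0, 1.0]]}
```

View pics/top0.png

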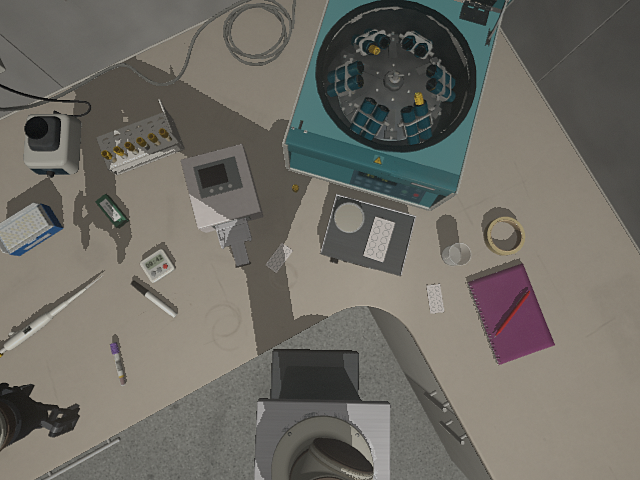

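View pics/side0.png

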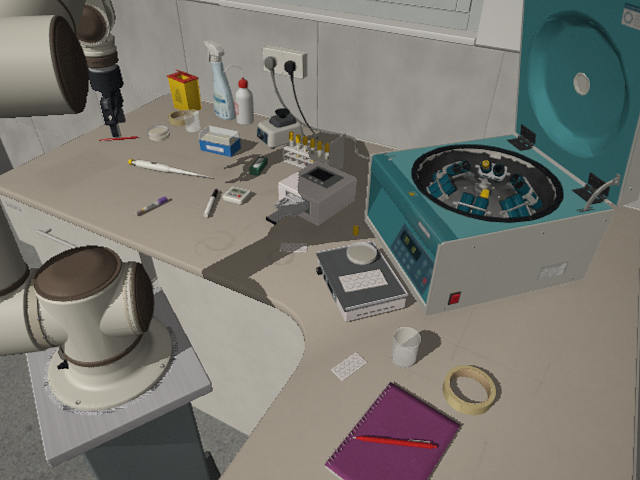

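The top view shows the warmer at about (368,236) and the reader at about (222,188), with its tray out to (240,262). Three things look like the tile: (379,240) on the warmer, (279,258) on the bench and (435,298) on the bench. The one on the warmer is the largest and is where the task says it should be. I'll check with an enlarged crop.

Run:
```python
import cv2
im=cv2.imread("pics/top0.png")
c=cv2.resize(im[175:285,300:440],None,fx=5.4,fy=5.4,interpolation=cv2.INTER_CUBIC);cv2.imwrite("pics/c1.png",c)
c=cv2.resize(im[140:280,170:300],None,fx=4.2,fy=4.2,interpolation=cv2.INTER_CUBIC);cv2.imwrite("pics/c2.png",c)
```

```text
(no output)
```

View pics/c1.png

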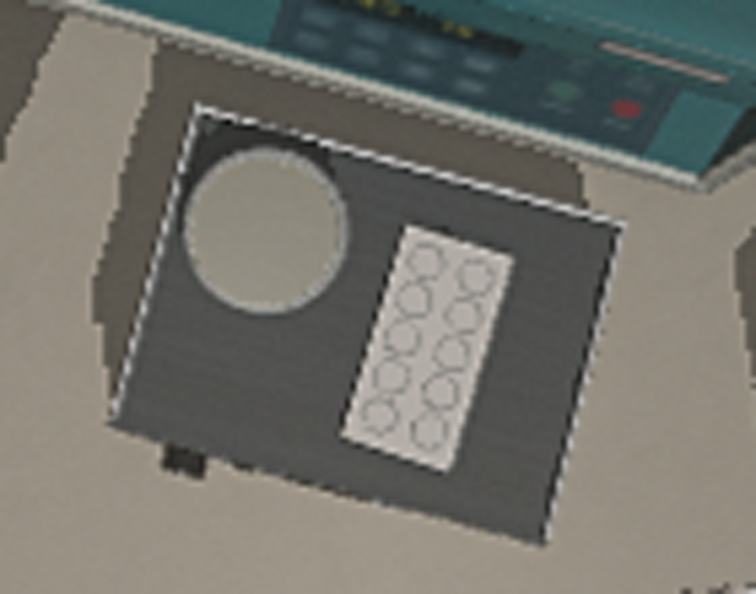

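View pics/c2.png

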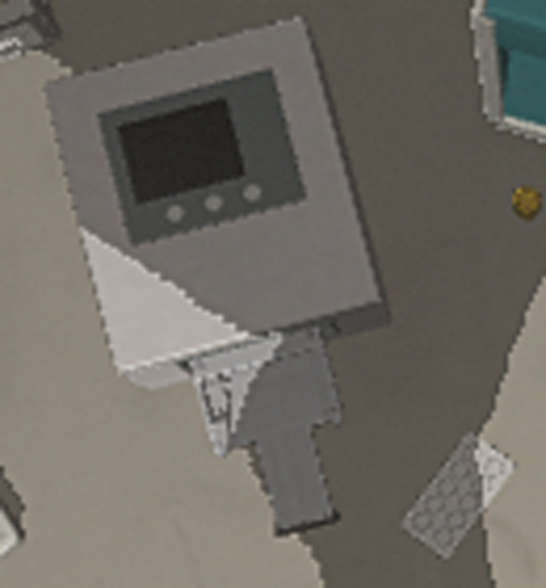

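The crop confirms it: the tile on the warmer has 2×5 = ten rings. Its crop corners are (408,225), (513,258), (447,472) and (342,436). In the second crop the reader's top corners are (47,88), (301,17), (383,300) and (122,370), and the tray bar runs (277,532)–(337,516).

```bash
cat > h.py <<'E'
from workcell import bot
import numpy as np, cv2
from scipy.optimize import least_squares
def ray(m,uv,z):
    T=m["camera_from_world"];R=T[:3,:3];c=-R.T@T[:3,3]
    d=R.T@np.array([(uv[0]-m["cx"])/m["fx"],-(uv[1]-m["cy"])/m["fy"],-1])
    return c+d*(z-c[2])/d[2]
def proj(m,P):
    p=np.atleast_2d(P)@m["camera_from_world"][:3,:3].T+m["camera_from_world"][:3,3]
    return np.c_[m["cx"]+m["fx"]*p[:,0]/-p[:,2], m["cy"]+m["fy"]*p[:,1]/p[:,2]]
def fit(W,L):
    # planar rigid fit; returns x,y,yaw(deg),resid
    W=np.array(W)[:,:2];L=np.array(L)
    f=lambda p:(np.c_[p[0]+L[:,0]*np.cos(p[2])-L[:,1]*np.sin(p[2]),p[1]+L[:,0]*np.sin(p[2])+L[:,1]*np.cos(p[2])]-W).ravel()
    r=least_squares(f,[*W.mean(0),0]);return np.round([*r.x[:2]*1000,np.degrees(r.x[2])],1),np.round(r.fun*1000,1)
E
python3 - <<'E'
from h import *
m=bot.camera_model("top")
c=lambda P,s,o:[((u+.5)/s-.5+o[0],(v+.5)/s-.5+o[1]) for u,v in P]
t=c([(408,225),(513,258),(447,472),(342,436)],5.4,(300,175))
w=c([(197,104),(624,226),(545,545),(112,423)],5.4,(300,175))
r=c([(47,88),(301,17),(383,300),(122,370)],4.2,(170,140))
b=c([(277,532),(337,516)],4.2,(170,140))
print("tile",*fit([ray(m,p,.055) for p in t],[(.05,.025),(.05,-.025),(-.05,-.025),(-.05,.025)]))
print("warm",*fit([ray(m,p,.055) for p in w],[(.075,.1),(.075,-.1),(-.075,-.1),(-.075,.1)]))
print("reader",*fit([ray(m,p,.088) for p in r],[(.085,.075),(.085,-.075),(-.085,-.075),(-.085,.075)]))
print("bar",[np.round(ray(m,p,.052)*1000,1) for p in b])
E
```

```text
tile [ 538.1 -120.7  -16.6] [ 0.8  0.4 -0.2 -0.6 -0.2 -0.7 -0.4  0.9]
warm [548.  -94.9 -14. ] [ 1.   0.5  1.6 -2.2 -1.5 -0.8 -1.   2.5]
reader [648.  254.9  18. ] [ 1.7  2.5  2.1 -1.8 -0.4 -1.6 -3.4  0.9]
bar [array([463.5, 215.9,  52. ]), array([473.3, 182.9,  52. ])]
```

Emit:
carry_out:
  linear:
    - [0.28, -0.5, 0]
    - [0.56, -1, 0]
    - [0.56, -1, 0]
    - [0.56, -1, 0]
    - [0.56, -1, 0]
    - [0.56, -1, 0]
    - [0.56, -1, 0]
    - [0.56, -1, 0]
    - [0.56, -1, 0]
    - [0.56, -1, 0]
    - [0.56, -1, 0]
    - [0.56, -1, 0]
  rotation:
    - [0, 0, -0.5]
    - [0, 0, -1]
    - [0, 0, -1]
    - [0, 0, -1]
    - [0, 0, -1]
    - [0, 0, -1]
    - [0, 0, -1]
    - [0, 0, -1]
    - [0, 0, -1]
    - [0, 0, -1]
    - [0, 0, -1]
    - [0, 0, -1]
  grip: [1, 1, 1, 1, 1, 1, 1, 1, 1, 1, 1, 1]
  grip_force: 25

```text
time: 1.3
ee_pos: [0.3289, 0.2815, 0.239]
tcp_rot: [-180.0, 0.0, 66.4]
wrist_force: [0.6, 0.6, 0.8]
opening: -0.0001
grasp_force: 0.0
```

Emit:
carry_out:
  linear:
    - [0.56, -1, 0]
    - [0.56, -1, 0]
    - [0.56, -1, 0]
    - [0.56, -1, 0]
    - [0.56, -1, 0]
    - [0.56, -1, 0]
    - [0.56, -1, 0]
    - [0.56, -1, 0]
    - [0.56, -1, 0]
    - [0.56, -1, 0]
    - [0.56, -1, 0]
    - [0.56, -1, 0]
  rotation:
    - [0, 0, -1]
    - [0, 0, -1]
    - [0, 0, -1]
    - [0, 0, -1]
    - [0, 0, -1]
    - [0, 0, -1]
    - [0, 0, -1]
    - [0, 0, -1]
    - [0, 0, -1]
    - [0, 0, -1]
    - [0, 0, -0.5]
    - [0, 0, 0]
  grip: [1, 1, 1, 1, 1, 1, 1, 1, 1, 1, 1, 1]

```text
time: 2.5
ee_pos: [0.4724, -0.0731, 0.2391]
tcp_rot: [-175.1, 0.1, -9.4]
wrist_force: [1.2, -0.4, 0.4]
opening: 0.0003
grasp_force: 0.0
```

Emit:
carry_out:
  linear:
    - [0.56, -1, 0]
    - [0.56, -1, 0]
    - [0.56, -1, 0]
    - [0.56, -1, 0]
    - [0.56, -1, 0]
    - [0.28, -0.5, 0]
    - [0, 0, 0]
    - [0, 0, 0]
  rotation:
    - [0, 0, 0]
    - [0, 0, 0]
    - [0, 0, 0]
    - [0, 0, 0]
    - [0, 0, 0]
    - [0, 0, 0]
    - [0, 0, 0]
    - [0, 0, 0]
  grip: [1, 1, 1, 1, 1, 1, 1, 1]

```text
time: 3.3
ee_pos: [0.5338, -0.1804, 0.2391]
tcp_rot: [-175.1, 0.1, -9.2]
wrist_force: [-0.4, 0.6, -0.2]
opening: -0.0
grasp_force: 0.0
```

Run:
```python
from h import *
o=bot.get_obs();print({k:np.round(v,3).tolist() for k,v in o.items()})
m=bot.camera_model("wrist");cv2.imwrite("pics/w1.png",bot.camera("wrist"))
print({k:np.round(v,4).tolist() for k,v in m.items()})
```

```text
{'time': 3.3, 'q': [-21.035, 7.912, 13.147, 96.351, 4.811, 168.097], 'qd': [0.662, -0.916, -0.297, 0.087, 0.128, -0.03], 'joint_efforts': [-0.714, -53.862, 46.401, 0.092, 0.237, -0.029], 'ee_pos': [0.534, -0.18, 0.239], 'tcp_rot': [-175.062, 0.102, -9.175], 'wrist_force': [-0.406, 0.618, -0.181], 'torque': [-0.079, -0.008, 0.034], 'grasp_force': 0.0, 'opening': -0.0}
{'fx': 347.3306, 'fy': 347.3306, 'cx': 318.0125, 'cy': 245.1386, 'camera_from_world': [[-0.1582, -0.9837, -0.0852, -0.0728], [0.9547, -0.1303, -0.2677, -0.4992], [0.2522, -0.1237, 0.9597, -0.5331], [0.0, 0.0, 0.0, 1.0]]}
```

View pics/w1.png

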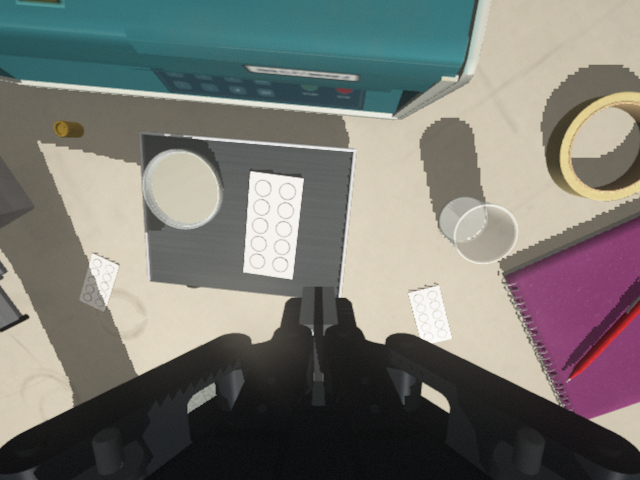

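The wrist view shows the tile with corners (251,171), (302,176), (292,279) and (244,273) on the warmer. The last joint has run up to its limit, so I'll turn the other way, since a half turn gives the same grasp.

Emit:
carry_out:
  linear:
    - [0, 0, 0]
    - [0, 0, 0]
    - [0, 0.3, 0]
    - [0.1, 0.3, 0]
    - [0.1, 0.3, 0]
    - [0.1, 0.3, 0]
    - [0.1, 0.3, 0]
    - [0.1, 0.3, 0]
    - [0.1, 0.3, 0]
    - [0.1, 0.3, 0]
    - [0.1, 0.3, 0]
    - [0.1, 0, 0]
  rotation:
    - [-0.6, 0.1, 0.5]
    - [0, 0, 1]
    - [0, 0, 1]
    - [0, 0, 1]
    - [0, 0, 1]
    - [0, 0, 1]
    - [0, 0, 1]
    - [0, 0, 1]
    - [0, 0, 1]
    - [0, 0, 1]
    - [0, 0, 1]
    - [0, 0, 1]
  grip: [1, 1, 1, 1, 1, 1, 1, 1, 1, 1, 1, 1]

```text
time: 4.55
ee_pos: [0.5517, -0.1253, 0.2399]
tcp_rot: [-180.0, 0.2, 83.2]
wrist_force: [-0.6, -0.7, -0.1]
opening: -0.0004
grasp_force: 0.0
```

Emit:
carry_out:
  linear:
    - [0, 0, 0]
    - [0, 0, 0]
    - [0, 0, 0]
    - [0, 0, 0]
    - [0, 0, 0]
    - [0, 0, 0]
    - [0, 0, 0]
    - [0, 0, 0]
    - [0, 0, 0]
    - [0, 0, 0]
    - [0, 0, 0]
    - [0, 0, 0]
  rotation:
    - [0, 0, 1]
    - [0, 0, 1]
    - [0, 0, 1]
    - [0, 0, 1]
    - [0, 0, 1]
    - [0, 0, 1]
    - [0, 0, 1]
    - [0, 0, 1]
    - [0, 0, 1]
    - [0, 0, 0.5]
    - [0, 0, 0]
    - [0, 0, 0]
  grip: [1, 1, 1, 1, 1, 1, 1, 1, 1, 1, 1, 1]

```text
time: 5.75
ee_pos: [0.5518, -0.1263, 0.2397]
tcp_rot: [-180.0, 0.3, 158.7]
wrist_force: [-0.6, -0.5, 0.2]
opening: 0.0
grasp_force: 0.0
```

Run:
```python
from h import *
mt=bot.camera_model("top")
T=np.array([[-0.1582,-0.9837,-0.0852,-0.0728],[0.9547,-0.1303,-0.2677,-0.4992],[0.2522,-0.1237,0.9597,-0.5331],[0,0,0,1]])
m=dict(fx=347.33,fy=347.33,cx=318.01,cy=245.14,camera_from_world=T)
t=[(251,171),(302,176),(292,279),(244,273)]
print("tile",*fit([ray(m,p,.055) for p in t],[(.05,.025),(.05,-.025),(-.05,-.025),(-.05,.025)]))
w=[(141,133),(354,150),(341,297),(150,281)]
print("warm",*fit([ray(m,p,.055) for p in w],[(.075,.1),(.075,-.1),(-.075,-.1),(-.075,.1)]))
```

```text
tile [ 539.9 -121.2  -15.6] [ 1.   1.5 -0.9 -1.1 -0.6 -1.   0.6  0.6]
warm [550.7 -96.4 -12.9] [ 3.5  2.6  4.  -3.9 -5.6 -1.2 -2.   2.4]
```

Emit:
carry_out:
  linear:
    - [0.3, 0, -0.5]
    - [0, 0, -1]
    - [0, 0, -1]
    - [0, 0, -1]
    - [0, 0, -1]
    - [0, 0, -1]
    - [0, 0, -1]
    - [0, 0, -1]
    - [0, 0, -0.8]
    - [0, 0, 0]
    - [0, 0, 0]
  rotation:
    - [0, 0, 0.66]
    - [0, 0, 0]
    - [0, 0, 0]
    - [0, 0, 0]
    - [0, 0, 0]
    - [0, 0, 0]
    - [0, 0, 0]
    - [0, 0, 0]
    - [0, 0, 0]
    - [0, 0, 0]
    - [0, 0, 0]
  grip: [1, 1, 1, 1, 1, 1, 1, 1, 1, 1, 1]

```text
time: 6.85
ee_pos: [0.558, -0.1267, 0.0738]
tcp_rot: [-179.9, 0.2, 164.1]
wrist_force: [1.0, 1.1, 1.5]
opening: -0.0001
grasp_force: 0.0
```

Emit:
carry_out:
  linear:
    - [0, 0, -0.15]
    - [0, 0, -0.15]
    - [0, 0, 0]
  rotation:
    - [0, 0, 0]
    - [0, 0, 0]
    - [0, 0, 0]
  grip: [1, 1, 1]

```text
time: 7.15
ee_pos: [0.5582, -0.1269, 0.0674]
tcp_rot: [-179.9, 0.3, 164.1]
wrist_force: [-1.6, 0.1, 0.6]
opening: -0.0001
grasp_force: 0.0
```

Emit:
carry_out:
  linear:
    - [0, 0, -0.08]
    - [0, 0, 0]
  rotation:
    - [0, 0, 0]
    - [0, 0, 0]
  grip: [1, 1]

```text
time: 7.35
ee_pos: [0.5581, -0.1268, 0.0657]
tcp_rot: [-179.9, 0.2, 164.1]
wrist_force: [0.5, -0.1, 0.3]
opening: 0.0002
grasp_force: 0.0
```

Emit:
carry_out:
  linear:
    - [0, 0, -0.05]
    - [0, 0, 0]
  rotation:
    - [0, 0, 0]
    - [0, 0, 0]
  grip: [1, 1]

```text
time: 7.55
ee_pos: [0.5581, -0.1268, 0.0646]
tcp_rot: [-179.9, 0.2, 164.1]
wrist_force: [-0.3, -0.1, -0.7]
opening: -0.0
grasp_force: 0.0
```

Emit:
carry_out:
  linear:
    - [0, 0, -0.05]
    - [0, 0, 0]
  rotation:
    - [0, 0, 0]
    - [0, 0, 0]
  grip: [1, 1]

```text
time: 7.75
ee_pos: [0.5581, -0.1268, 0.0636]
tcp_rot: [-179.9, 0.2, 164.1]
wrist_force: [-0.3, 0.0, 0.0]
opening: -0.0001
grasp_force: 0.0
```

Emit:
carry_out:
  linear:
    - [0, 0, -0.03]
    - [0, 0, 0]
  rotation:
    - [0, 0, 0]
    - [0, 0, 0]
  grip: [1, 1]

```text
time: 7.95
ee_pos: [0.558, -0.1269, 0.063]
tcp_rot: [-179.9, 0.2, 164.1]
wrist_force: [0.3, -0.1, -0.4]
opening: -0.0003
grasp_force: 0.0
```

Emit:
carry_out:
  linear:
    - [0, 0, -0.03]
    - [0, 0, 0]
  rotation:
    - [0, 0, 0]
    - [0, 0, 0]
  grip: [1, 1]

```text
time: 8.15
ee_pos: [0.5581, -0.1269, 0.0624]
tcp_rot: [-179.9, 0.2, 164.1]
wrist_force: [-0.1, 0.6, 0.3]
opening: 0.0001
grasp_force: 0.0
```

Emit:
carry_out:
  linear:
    - [0, 0, -0.03]
    - [0, 0, 0]
  rotation:
    - [0, 0, 0]
    - [0, 0, 0]
  grip: [1, 1]

```text
time: 8.35
ee_pos: [0.5581, -0.1268, 0.0619]
tcp_rot: [-179.9, 0.2, 164.1]
wrist_force: [0.5, -0.6, 0.2]
opening: 0.0001
grasp_force: 0.0
```

Emit:
carry_out:
  linear:
    - [0, 0, -0.03]
    - [0, 0, 0]
  rotation:
    - [0, 0, 0]
    - [0, 0, 0]
  grip: [1, 1]

```text
time: 8.55
ee_pos: [0.5581, -0.1269, 0.0615]
tcp_rot: [-179.9, 0.3, 164.1]
wrist_force: [-0.8, 0.6, 2.6]
opening: -0.0001
grasp_force: 1.0
```

Emit:
carry_out:
  linear:
    - [0, 0, -0.015]
    - [0, 0, 0]
  rotation:
    - [0, 0, 0]
    - [0, 0, 0]
  grip: [1, 1]

```text
time: 8.75
ee_pos: [0.5581, -0.1269, 0.0614]
tcp_rot: [-179.9, 0.3, 164.1]
wrist_force: [-1.3, -0.2, 5.6]
opening: -0.0001
grasp_force: 2.5
```

Emit:
carry_out:
  linear:
    - [-0.15, 0.04, 0]
    - [-0.2, 0.054, 0]
    - [-0.2, 0.054, 0]
    - [0, 0, 0]
  rotation:
    - [0, 0, 0]
    - [0, 0, 0]
    - [0, 0, 0]
    - [0, 0, 0]
  grip: [1, 1, 1, 1]

```text
time: 9.15
ee_pos: [0.5467, -0.1238, 0.0614]
tcp_rot: [-179.9, 0.3, 164.1]
wrist_force: [-0.2, 1.4, 7.2]
opening: 0.0
grasp_force: 3.4
```

Emit:
carry_out:
  linear:
    - [-0.2, 0.054, 0.005]
    - [-0.2, 0.054, 0]
    - [-0.2, 0.054, 0]
    - [0, 0, 0]
  rotation:
    - [0, 0, 0]
    - [0, 0, 0]
    - [0, 0, 0]
    - [0, 0, 0]
  grip: [1, 1, 1, 1]

```text
time: 9.55
ee_pos: [0.5345, -0.1205, 0.0614]
tcp_rot: [-179.9, 0.3, 164.1]
wrist_force: [-0.9, 1.0, 6.4]
opening: -0.0003
grasp_force: 3.6
```

Run:
```python
from h import *
m=bot.camera_model("wrist");print(np.round(m["camera_from_world"],4).tolist())
a=bot.camera("wrist");b=bot.camera("top")
cv2.imwrite("pics/w2raw.png",a);cv2.imwrite("pics/t2raw.png",b)
c=cv2.resize(b[190:280,320:420],None,fx=5,fy=5,interpolation=cv2.INTER_CUBIC)
a2=cv2.resize(a,(400,300))
o=np.zeros((450,900,3),np.uint8);o[:450,:500]=c;o[:300,500:]=a2
cv2.imwrite("pics/w2.png",cv2.resize(o,(800,400)))
```

```text
[[0.2731, 0.962, -0.0018, -0.0301], [-0.9258, 0.2623, -0.272, 0.5142], [-0.2612, 0.0759, 0.9623, -0.0567], [0.0, 0.0, 0.0, 1.0]]
```

View pics/w2.png

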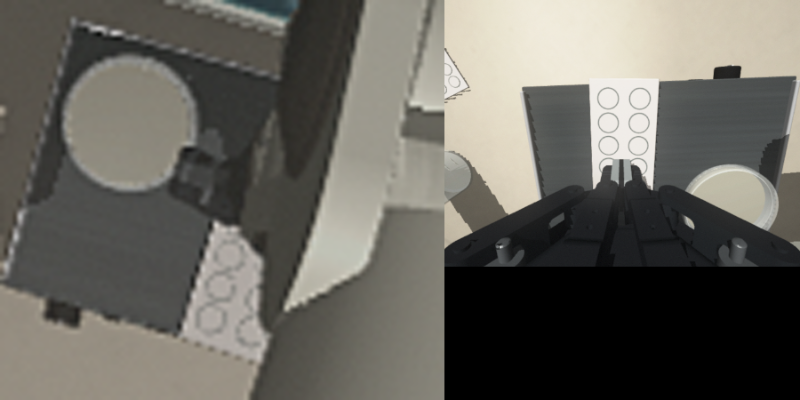

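The wrist view shows the tile following the finger. Its front end, at about (590–658,79), is now level with the warmer's edge.

Emit:
carry_out:
  linear:
    - [-0.2, 0.054, 0]
    - [-0.2, 0.054, 0]
    - [-0.2, 0.054, 0]
    - [-0.2, 0.054, 0]
    - [-0.2, 0.054, 0]
    - [0, 0, 0]
  rotation:
    - [0, 0, 0]
    - [0, 0, 0]
    - [0, 0, 0]
    - [0, 0, 0]
    - [0, 0, 0]
    - [0, 0, 0]
  grip: [1, 1, 1, 1, 1, 1]

```text
time: 10.25
ee_pos: [0.5146, -0.1151, 0.0614]
tcp_rot: [-179.9, 0.3, 164.1]
wrist_force: [-1.0, 0.8, 7.6]
opening: 0.0005
grasp_force: 3.6
```

Emit:
carry_out:
  linear:
    - [-0.2, 0.054, 0]
    - [-0.2, 0.054, 0]
    - [-0.2, 0.054, 0]
    - [-0.2, 0.054, 0]
    - [-0.15, 0.04, 0]
    - [0, 0, 0]
  rotation:
    - [0, 0, 0]
    - [0, 0, 0]
    - [0, 0, 0]
    - [0, 0, 0]
    - [0, 0, 0]
    - [0, 0, 0]
  grip: [1, 1, 1, 1, 1, 1]

```text
time: 10.85
ee_pos: [0.4958, -0.11, 0.0614]
tcp_rot: [-179.9, 0.3, 164.1]
wrist_force: [-0.5, 0.3, 7.0]
opening: -0.0001
grasp_force: 3.5
```

Emit:
carry_out:
  linear:
    - [0, 0, 0.3]
    - [0, 0, 1]
    - [0, 0, 1]
    - [-0.5, 0.13, 1]
    - [-1, 0.26, 1]
    - [-1, 0.26, 0.5]
    - [-0.7, 0.2, 0]
    - [0, 0, 0]
    - [0, 0, 0]
  rotation:
    - [0, 0, 0]
    - [0, 0, 0]
    - [0, 0, 0]
    - [0, 0, 0]
    - [0, 0, 0]
    - [0, 0, 0]
    - [0, 0, 0]
    - [0, 0, 0]
    - [0, 0, 0]
  grip: [1, 1, 0.5, 0, -0.5, -0.5, -0.5, -0.5, -0.5]

```text
time: 11.75
ee_pos: [0.4321, -0.0931, 0.1569]
tcp_rot: [-179.9, 0.2, 164.1]
wrist_force: [1.2, -0.5, -0.2]
opening: 0.064
grasp_force: 0.0
```

Run:
```python
from h import *
o=bot.get_obs();print(o["ee_pos"],o["opening"])
m=bot.camera_model("wrist");np.save("w3.npy",m["camera_from_world"])
a=bot.camera("wrist");b=bot.camera("top")
cv2.imwrite("pics/w3raw.png",a);cv2.imwrite("pics/t3raw.png",b)
c=cv2.resize(b[190:290,310:420],None,fx=5,fy=5,interpolation=cv2.INTER_CUBIC)
o=np.zeros((500,1190,3),np.uint8);o[:,:550]=c;o[:480,550:]=a
cv2.imwrite("pics/w3.png",cv2.resize(o,(800,336)))
```

```text
[ 0.43210139 -0.09312107  0.15694822] 0.06400102030470846
```

View pics/w3.png

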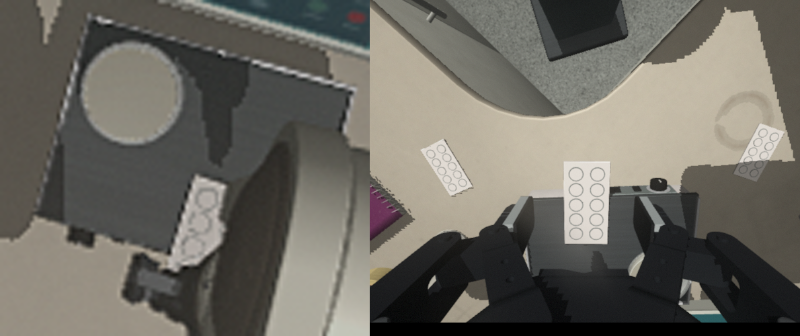

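The wrist view shows the tile at about (565–609, 162–244), hanging over the edge, which is at row 195 or so. I'll measure it exactly.

Run:
```python
from h import *
m=bot.camera_model("wrist");m["camera_from_world"]=np.load("w3.npy")
a=cv2.imread("pics/w3raw.png");g=cv2.cvtColor(a,cv2.COLOR_BGR2HSV)
# tile: bright and little saturated
k=((g[...,2]>205)&(g[...,1]<25)).astype(np.uint8)
k=cv2.morphologyEx(k,cv2.MORPH_CLOSE,np.ones((7,7)))
n,l,s,c=cv2.connectedComponentsWithStats(k)
for i in range(1,n):
    if s[i,4]>1500:
        q=cv2.minAreaRect(np.argwhere(l==i)[:,::-1].astype(np.float32));print(s[i],q)
        P=cv2.boxPoints(q);print(P.round(1).tolist())
        print([np.round(ray(m,p,.0535)*1000,1).tolist() for p in P])
gr=cv2.cvtColor(a,cv2.COLOR_BGR2GRAY)
for u in(262,272,365,372,380):print(u,gr[270:310:2,u].tolist())
```

```text
[ 550  184   67   57 2067] ((583.0260009765625, 218.0138397216797), (37.82353210449219, 69.88235473632812), 28.072484970092773)
[[549.9000244140625, 239.89999389648438], [582.7999877929688, 178.3000030517578], [616.2000122070312, 196.10000610351562], [583.2999877929688, 257.70001220703125]]
[[472.0, 65.0, 53.5], [434.8, 90.4, 53.5], [453.1, 111.3, 53.5], [491.8, 86.6, 53.5]]
[  76  207   76   84 2928] ((113.53771209716797, 249.78369140625), (85.58094787597656, 37.01792907714844), 58.4652099609375)
[[75.4000015258789, 223.0], [106.9000015258789, 203.60000610351562], [151.6999969482422, 276.6000061035156], [120.0999984741211, 295.8999938964844]]
[[369.8, -250.9, 53.5], [363.4, -223.9, 53.5], [421.1, -215.6, 53.5], [428.9, -244.2, 53.5]]
[ 288  240   70  122 8016] ((322.4999694824219, 300.5), (68.99998474121094, 120.99998474121094), -0.0)
[[288.0, 361.0], [288.0, 240.0], [357.0, 240.0], [357.0, 361.0]]
[[515.3, -141.1, 53.5], [421.8, -112.2, 53.5], [435.1, -65.5, 53.5], [529.9, -89.3, 53.5]]
262 [188, 188, 185, 185, 185, 185, 184, 187, 187, 190, 192, 197, 121, 92, 97, 91, 90, 89, 91, 93]
272 [187, 185, 188, 188, 186, 187, 187, 187, 189, 193, 195, 197, 94, 95, 91, 92, 93, 89, 91, 96]
365 [189, 188, 187, 174, 59, 47, 48, 45, 69, 125, 108, 74, 93, 82, 83, 82, 82, 85, 84, 82]
372 [189, 188, 188, 171, 88, 90, 62, 48, 77, 131, 90, 76, 85, 82, 80, 82, 82, 82, 83, 83]
380 [186, 186, 188, 170, 112, 108, 109, 110, 111, 124, 77, 80, 81, 79, 80, 77, 80, 79, 80, 80]
```

Emit:
carry_out:
  linear:
    - [0.4, -0.05, -0.4]
    - [0.35, -0.05, -0.9]
    - [0, 0, -1]
    - [0, 0, -1]
    - [0, 0, -1]
    - [0, 0, -1]
    - [0, 0, -0.55]
    - [0, 0, 0]
    - [0, 0, 0]
  rotation:
    - [0, 0, 0]
    - [0, 0, 0]
    - [0, 0, 0]
    - [0, 0, 0]
    - [0, 0, 0]
    - [0, 0, 0]
    - [0, 0, 0]
    - [0, 0, 0]
    - [0, 0, 0]
  grip: [-0.5, -0.5, -0.5, -0.5, -0.5, -0.5, -0.5, -0.5, -0.5]

```text
time: 12.75
ee_pos: [0.4474, -0.0952, 0.0404]
tcp_rot: [-179.9, 0.2, 164.1]
wrist_force: [-0.2, -0.7, 1.1]
opening: 0.0643
grasp_force: 0.0
```

Emit:
carry_out:
  linear:
    - [0, 0, 0]
    - [0, 0, 0]
    - [0, 0, 0]
    - [0, 0, 0]
    - [0, 0, 0]
    - [0, 0, 0]
    - [0, 0, 0]
    - [0, 0, 0]
  rotation:
    - [0, 0, 0]
    - [0, 0, 0]
    - [0, 0, 0]
    - [0, 0, 0]
    - [0, 0, 0]
    - [0, 0, 0]
    - [0, 0, 0]
    - [0, 0, 0]
  grip: [-0.4, -0.35, -0.3, -0.25, -0.2, -0.15, -0.1, 0]
  grip_force: 22

```text
time: 13.55
ee_pos: [0.4472, -0.0951, 0.0403]
tcp_rot: [-179.9, 0.3, 164.1]
wrist_force: [-0.1, 0.3, 2.8]
opening: 0.0491
grasp_force: 22.5
```

Emit:
carry_out:
  linear:
    - [0, 0, 0.1]
    - [0, 0, 0.2]
    - [0, 0, 0.4]
    - [0, 0, 0.7]
    - [0, 0, 1]
    - [0, 0, 1]
    - [-0.1, 0.2, 1]
    - [-0.1, 0.5, 0.6]
    - [-0.1, 0.8, 0]
    - [-0.1, 1, 0]
    - [-0.1, 1, 0]
    - [-0.1, 1, 0]
  rotation:
    - [0, 0, 0]
    - [0, 0, 0]
    - [0, 0, 0]
    - [0, 0, 0]
    - [0, 0, 0]
    - [0, 0, 0]
    - [0, 0, 0]
    - [0, 0, 0.4]
    - [0, 0, 0.5]
    - [0, 0, 0.5]
    - [0, 0, 0.5]
    - [0, 0, 0.5]
  grip: [0, 0, 0, 0, 0, 0, 0, 0, 0, 0, 0, 0]

```text
time: 14.75
ee_pos: [0.4351, -0.0045, 0.1414]
tcp_rot: [-179.9, 0.3, -176.5]
wrist_force: [-1.3, -0.2, -0.7]
opening: 0.0493
grasp_force: 22.9
```

Emit:
carry_out:
  linear:
    - [-0.05, 1, 0]
    - [-0.05, 1, 0]
    - [-0.05, 1, 0]
    - [-0.05, 1, 0]
    - [-0.05, 1, 0]
    - [-0.05, 1, 0]
    - [0, 1, 0]
    - [0, 1, 0]
    - [0, 0.8, 0]
    - [0, 0.5, 0]
    - [0, 0.3, 0]
    - [0, 0, 0]
  rotation:
    - [0, 0, 0.5]
    - [0, 0, 0.5]
    - [0, 0, 0.5]
    - [0, 0, 0.25]
    - [0, 0, 0]
    - [0, 0, 0]
    - [0, 0, 0]
    - [0, 0, 0]
    - [0, 0, 0]
    - [0, 0, 0]
    - [0, 0, 0]
    - [0, 0, 0]
  grip: [0, 0, 0, 0, 0, 0, 0, 0, 0, 0, 0, 0]

```text
time: 15.95
ee_pos: [0.4291, 0.1872, 0.1405]
tcp_rot: [-179.9, 0.3, -162.7]
wrist_force: [-0.5, -0.1, 0.4]
opening: 0.0492
grasp_force: 22.9
```

Run:
```python
from h import *
o=bot.get_obs();print(o["ee_pos"],o["tcp_rot"],o["opening"],o["grasp_force"])
m=bot.camera_model("wrist");np.save("w4.npy",m["camera_from_world"])
a=bot.camera("wrist");s=bot.camera("side")
cv2.imwrite("pics/w4raw.png",a);cv2.imwrite("pics/s4raw.png",s)
p=proj(bot.camera_model("side"),o["ee_pos"])[0].astype(int);print(p)
x0,y0=p[0]-40,p[1]-60
c=cv2.resize(s[y0:y0+120,x0:x0+110],None,fx=4,fy=4,interpolation=cv2.INTER_CUBIC)
O=np.zeros((480,1080,3),np.uint8);O[:,:640]=a;O[:,640:]=c
print(x0,y0);cv2.imwrite("pics/w4.png",cv2.resize(O,(800,356),interpolation=cv2.INTER_AREA))
```

```text
[0.42913891 0.18716167 0.1404677 ] [-179.9422142     0.26482662 -162.66324396] 0.04921119389750736 22.89814442396164
[256 197]
216 137
```

View pics/w4.png

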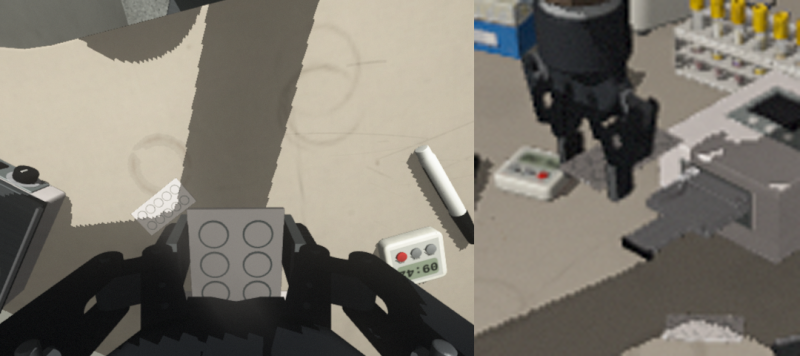

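The wrist view shows the tile gripped squarely, with its front end at row 208 and columns 188–283. The side crop shows the tray with its bar corners at about (623,237) and (651,252). I'll measure both.

Run:
```python
from h import *
ms=bot.camera_model("side");mt=bot.camera_model("top")
for p in[(266.3,216.9),(275.7,221.9),(271,219.4)]:print("bar side",np.round(ray(ms,p,.052)*1000,1))
# project the model of tray for yaw/bar hypotheses on both views
top=cv2.imread("pics/top0.png");side=cv2.imread("pics/s4raw.png")
gt=cv2.cvtColor(top,cv2.COLOR_BGR2GRAY)
def outline(x,y,yaw,z):
    c,s=np.cos(np.radians(yaw)),np.sin(np.radians(yaw))
    L=np.array([(-60,18),(-60,-18),(-5,-18),(-5,18)])/1000+[.06,0]
    return np.c_[x+L[:,0]*c-L[:,1]*s,y+L[:,0]*s+L[:,1]*c,np.full(4,z)]
A=[]
for n,m,im,(x0,y0,k) in(("t",mt,top,(215,205,9)),("s",ms,side,(250,185,9))):
    S=int(400/k)+1
    c=cv2.resize(im[y0:y0+66,x0:x0+44],None,fx=k,fy=k,interpolation=cv2.INTER_CUBIC)
    P=((proj(m,outline(.4684,.1994,17.3,.052))+.5-[x0,y0])*k-.5).round().astype(int)
    d=c.copy();cv2.polylines(d,[P],True,(0,0,255),1);A+=[d]
cv2.imwrite("pics/tr.png",np.hstack(A));print(np.hstack(A).shape)
# held tile
m=bot.camera_model("wrist");m["camera_from_world"]=np.load("w4.npy")
e=np.array([.42914,.18716]);a=np.radians(17.34)
for z in(.148,.150,.152,.154,.156):
    r=[ray(m,p,z)[:2]-e for p in((253.5,281),(382,281))]
    print(z,[np.round([1000*(q@[np.cos(a),np.sin(a)]),1000*(q@[-np.sin(a),np.cos(a)])],1) for q in r])
```

```text
bar side [463.8 215.4  52. ]
bar side [474.7 182.6  52. ]
bar side [469.3 198.9  52. ]
(594, 792, 3)
0.148 [array([-17.9, -25.1]), array([-18. ,  24.5])]
0.15 [array([-18.7, -24.7]), array([-18.8,  24.1])]
0.152 [array([-19.5, -24.3]), array([-19.5,  23.8])]
0.154 [array([-20.3, -23.9]), array([-20.3,  23.4])]
0.156 [array([-21.1, -23.5]), array([-21.1,  23. ])]
```

View pics/tr.png

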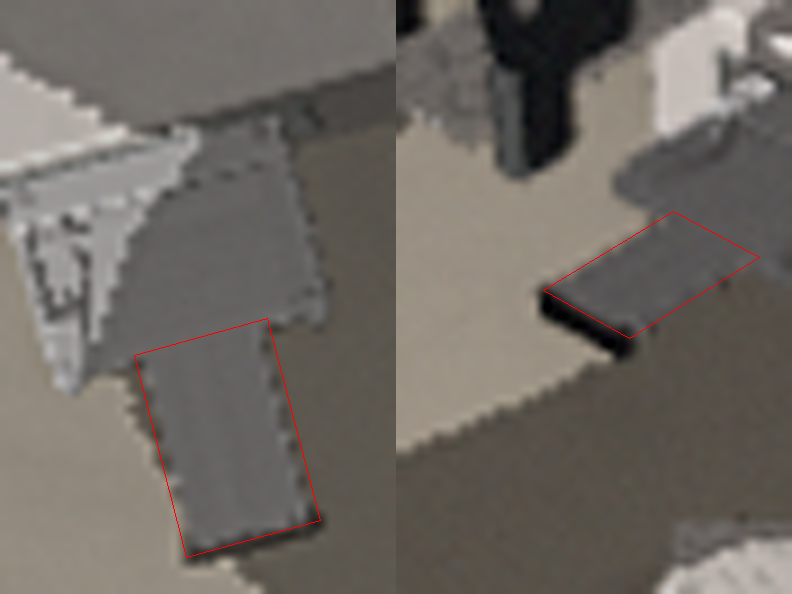

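The tray model (bar at 468.8, 199.2 mm, yaw 17.3°) fits both views. Next I'll lower the tile over the tongue, in front of the mouth.

Emit:
carry_out:
  linear:
    - [0, 0.05, -0.5]
    - [0, 0, -1]
    - [0, 0, -1]
    - [0, 0, -1]
    - [0, 0, -0.7]
    - [0, 0, -0.25]
    - [0, 0, 0]
    - [0, 0, 0]
  rotation:
    - [0, 0, 0]
    - [0, 0, 0]
    - [0, 0, 0]
    - [0, 0, 0]
    - [0, 0, 0]
    - [0, 0, 0]
    - [0, 0, 0]
    - [0, 0, 0]
  grip: [0, 0, 0, 0, 0, 0, 0, 0]

```text
time: 16.85
ee_pos: [0.4295, 0.188, 0.0518]
tcp_rot: [-179.9, 0.3, -162.7]
wrist_force: [0.2, 0.1, 0.4]
opening: 0.0491
grasp_force: 22.9
```

Emit:
carry_out:
  linear:
    - [0, 0, -0.1]
    - [0, 0, 0]
  rotation:
    - [0, 0, 0]
    - [0, 0, 0]
  grip: [0, 0]

```text
time: 17.05
ee_pos: [0.4294, 0.188, 0.0496]
tcp_rot: [-179.9, 0.3, -162.7]
wrist_force: [-0.2, -0.6, -0.2]
opening: 0.0492
grasp_force: 22.9
```

Emit:
carry_out:
  linear:
    - [0, 0, -0.1]
    - [0, 0, 0]
  rotation:
    - [0, 0, 0]
    - [0, 0, 0]
  grip: [0, 0]

```text
time: 17.25
ee_pos: [0.4291, 0.1879, 0.047]
tcp_rot: [-179.9, 0.3, -162.7]
wrist_force: [1.1, 0.0, -0.3]
opening: 0.0491
grasp_force: 22.9
```

Emit:
carry_out:
  linear:
    - [0, 0, -0.07]
    - [0, 0, 0]
    - [0, 0, 0]
  rotation:
    - [0, 0, 0]
    - [0, 0, 0]
    - [0, 0, 0]
  grip: [0, 0, 0]

```text
time: 17.55
ee_pos: [0.4291, 0.1879, 0.0457]
tcp_rot: [-179.9, 0.2, -162.7]
wrist_force: [0.0, -0.1, -0.7]
opening: 0.0492
grasp_force: 22.9
```

Emit:
carry_out:
  linear:
    - [0, 0, -0.04]
    - [0, 0, 0]
    - [0, 0, 0]
  rotation:
    - [0, 0, 0]
    - [0, 0, 0]
    - [0, 0, 0]
  grip: [0, 0, 0]

```text
time: 17.85
ee_pos: [0.4291, 0.1879, 0.0449]
tcp_rot: [-179.9, 0.3, -162.7]
wrist_force: [0.7, -0.7, -0.1]
opening: 0.0493
grasp_force: 22.9
```

Emit:
carry_out:
  linear:
    - [0, 0, -0.04]
    - [0, 0, 0]
    - [0, 0, 0]
  rotation:
    - [0, 0, 0]
    - [0, 0, 0]
    - [0, 0, 0]
  grip: [0, 0, 0]

```text
time: 18.15
ee_pos: [0.4291, 0.1879, 0.0441]
tcp_rot: [-179.9, 0.3, -162.7]
wrist_force: [0.5, 0.7, -0.6]
opening: 0.0492
grasp_force: 22.9
```

Emit:
carry_out:
  linear:
    - [0, 0, -0.04]
    - [0, 0, 0]
    - [0, 0, 0]
  rotation:
    - [0, 0, 0]
    - [0, 0, 0]
    - [0, 0, 0]
  grip: [0, 0, 0]

```text
time: 18.45
ee_pos: [0.4291, 0.1879, 0.0433]
tcp_rot: [-179.9, 0.2, -162.7]
wrist_force: [0.3, 0.2, 0.3]
opening: 0.0495
grasp_force: 22.9
```

Emit:
carry_out:
  linear:
    - [0, 0, -0.04]
    - [0, 0, 0]
    - [0, 0, 0]
  rotation:
    - [0, 0, 0]
    - [0, 0, 0]
    - [0, 0, 0]
  grip: [0, 0, 0]

```text
time: 18.75
ee_pos: [0.4291, 0.1878, 0.0425]
tcp_rot: [-179.9, 0.3, -162.7]
wrist_force: [-0.0, -0.5, -0.1]
opening: 0.0495
grasp_force: 22.9
```

Emit:
carry_out:
  linear:
    - [0, 0, -0.04]
    - [0, 0, 0]
    - [0, 0, 0]
  rotation:
    - [0, 0, 0]
    - [0, 0, 0]
    - [0, 0, 0]
  grip: [0, 0, 0]

```text
time: 19.05
ee_pos: [0.4291, 0.1878, 0.0417]
tcp_rot: [-179.9, 0.2, -162.7]
wrist_force: [0.3, 0.4, -0.0]
opening: 0.0492
grasp_force: 22.9
```

Emit:
carry_out:
  linear:
    - [0, 0, -0.04]
    - [0, 0, 0]
    - [0, 0, 0]
  rotation:
    - [0, 0, 0]
    - [0, 0, 0]
    - [0, 0, 0]
  grip: [0, 0, 0]

```text
time: 19.35
ee_pos: [0.4291, 0.1878, 0.0409]
tcp_rot: [-179.9, 0.2, -162.7]
wrist_force: [0.7, -0.4, -0.6]
opening: 0.0495
grasp_force: 22.9
```

Emit:
carry_out:
  linear:
    - [0, 0, -0.04]
    - [0, 0, 0]
    - [0, 0, 0]
  rotation:
    - [0, 0, 0]
    - [0, 0, 0]
    - [0, 0, 0]
  grip: [0, 0, 0]

```text
time: 19.65
ee_pos: [0.4292, 0.1878, 0.0402]
tcp_rot: [-179.9, 0.3, -162.7]
wrist_force: [0.1, -0.1, 0.5]
opening: 0.0491
grasp_force: 23.0
```

Emit:
carry_out:
  linear:
    - [0, 0, -0.04]
    - [0, 0, 0]
    - [0, 0, 0]
  rotation:
    - [0, 0, 0]
    - [0, 0, 0]
    - [0, 0, 0]
  grip: [0, 0, 0]

```text
time: 19.95
ee_pos: [0.4292, 0.1879, 0.0395]
tcp_rot: [-179.9, 0.3, -162.7]
wrist_force: [-0.0, -0.9, 2.6]
opening: 0.0492
grasp_force: 23.1
```

Emit:
carry_out:
  linear:
    - [0, 0, -0.04]
    - [0, 0, 0]
    - [0, 0, 0]
  rotation:
    - [0, 0, 0]
    - [0, 0, 0]
    - [0, 0, 0]
  grip: [0, 0, 0]

```text
time: 20.25
ee_pos: [0.4292, 0.1879, 0.0387]
tcp_rot: [-179.9, 0.3, -162.7]
wrist_force: [-1.1, -0.5, 3.4]
opening: 0.0497
grasp_force: 23.2
```

Emit:
carry_out:
  linear:
    - [0, 0, 0.04]
    - [0.19, 0.059, 0]
    - [0.19, 0.059, 0]
    - [0.19, 0.059, 0]
    - [0.19, 0.059, 0]
    - [0.19, 0.059, 0]
    - [0.19, 0.059, 0]
    - [0, 0, 0]
  rotation:
    - [0, 0, 0]
    - [0, 0, 0]
    - [0, 0, 0]
    - [0, 0, 0]
    - [0, 0, 0]
    - [0, 0, 0]
    - [0, 0, 0]
    - [0, 0, 0]
  grip: [0, 0, 0, 0, 0, 0, 0, 0]

```text
time: 21.05
ee_pos: [0.4515, 0.1949, 0.0393]
tcp_rot: [-180.0, 0.1, -162.7]
wrist_force: [-7.1, -0.8, 7.7]
opening: 0.0491
grasp_force: 23.5
```

Emit:
carry_out:
  linear:
    - [0.15, 0.047, 0]
    - [0.15, 0.047, 0]
    - [0.15, 0.047, 0]
    - [0.15, 0.047, 0]
    - [0, 0, 0]
  rotation:
    - [0, 0, 0]
    - [0, 0, 0]
    - [0, 0, 0]
    - [0, 0, 0]
    - [0, 0, 0]
  grip: [0, 0, 0, 0, 0]

```text
time: 21.55
ee_pos: [0.4632, 0.1986, 0.0393]
tcp_rot: [-180.0, 0.1, -162.7]
wrist_force: [-8.0, -1.8, 7.9]
opening: 0.0489
grasp_force: 23.5
```

Emit:
carry_out:
  linear:
    - [0, 0, 0.04]
    - [0, 0, 0]
    - [0, 0, 0]
  rotation:
    - [0, 0, 0]
    - [0, 0, 0]
    - [0, 0, 0]
  grip: [0, 0, 0]

```text
time: 21.85
ee_pos: [0.4632, 0.1986, 0.0396]
tcp_rot: [-180.0, 0.1, -162.7]
wrist_force: [-5.8, -0.2, 3.1]
opening: 0.0493
grasp_force: 23.2
```

Run:
```python
from h import *
o=bot.get_obs();print(o["ee_pos"],o["wrist_force"],o["torque"])
m=bot.camera_model("wrist");np.save("w5.npy",m["camera_from_world"])
a=bot.camera("wrist");s=bot.camera("side");t=bot.camera("top")
for n,i in(("w",a),("s",s),("t",t)):cv2.imwrite(f"pics/{n}5raw.png",i)
c=cv2.resize(s[165:245,240:310],None,fx=5,fy=5,interpolation=cv2.INTER_CUBIC)  # 350x400
d=cv2.resize(a[200:440,200:480],(450,386))
O=np.zeros((400,800,3),np.uint8);O[:,:350]=c;O[:386,350:]=d
e=cv2.resize(t[200:280,215:285],None,fx=5,fy=2.5)
O=np.vstack([O,np.zeros((200,800,3),np.uint8)]);O[400:600,:350]=e
cv2.imwrite("pics/m5.png",O)
# wrist: tile front edge profile
g=cv2.cvtColor(a,cv2.COLOR_BGR2GRAY)
print(g[240:320:2,318].tolist());print(g[330,230:410:2].tolist())
```

```text
[0.46317447 0.19858282 0.03955256] [-5.80519652 -0.19398846  3.06260232] [-0.0894279   0.95195037 -0.0198018 ]
[101, 102, 101, 100, 100, 102, 104, 102, 101, 102, 104, 101, 105, 102, 103, 101, 101, 104, 103, 100, 103, 137, 141, 139, 140, 139, 142, 140, 140, 138, 138, 138, 141, 138, 140, 139, 137, 141, 139, 139]
[109, 113, 109, 112, 90, 63, 62, 60, 57, 59, 59, 60, 60, 134, 134, 134, 133, 136, 133, 134, 134, 137, 132, 106, 90, 117, 133, 136, 137, 139, 138, 139, 135, 124, 94, 91, 129, 140, 141, 139, 140, 138, 139, 138, 138, 140, 141, 139, 141, 141, 139, 140, 130, 93, 84, 117, 138, 138, 140, 140, 142, 139, 127, 112, 79, 106, 139, 140, 141, 139, 140, 138, 139, 140, 140, 140, 28, 31, 29, 33, 34, 30, 36, 36, 77, 107, 107, 107, 103, 73]
```

View pics/m5.png

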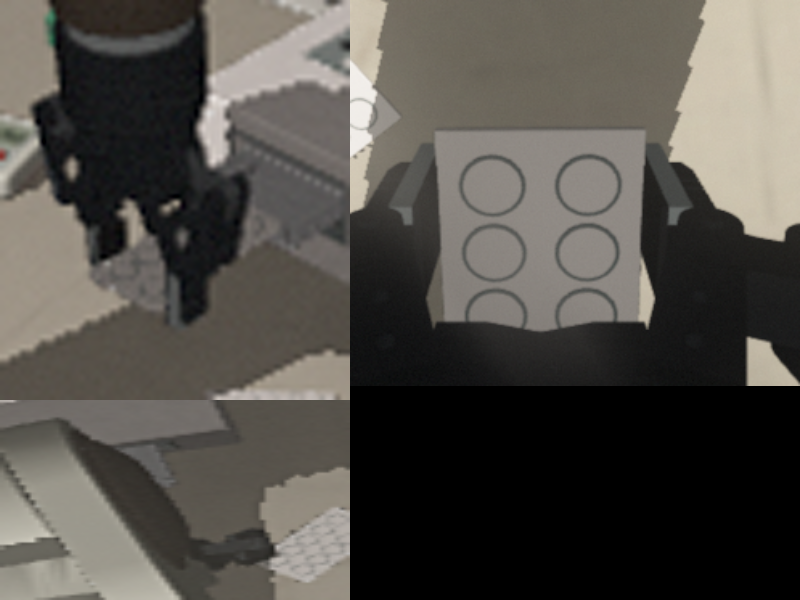

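The last picture shows the tile still square in the grip, its front end at row 130 of the crop and not slipped. I'll ease the downward pressure a little and go on.

Emit:
carry_out:
  linear:
    - [0, 0, 0.03]
    - [0.1, 0.031, 0]
    - [0.1, 0.031, 0]
    - [0, 0, 0]
  rotation:
    - [0, 0, 0]
    - [0, 0, 0]
    - [0, 0, 0]
    - [0, 0, 0]
  grip: [0, 0, 0, 0]

```text
time: 22.4
ee_pos: [0.4683, 0.2006, 0.0406]
tcp_rot: [180.0, 0.3, -162.7]
wrist_force: [-1.0, 5.3, -1.6]
opening: 0.0494
grasp_force: 23.1
```

Run:
```python
from h import *
o=bot.get_obs();print(o["ee_pos"],o["wrist_force"],o["torque"])
# tray main-body right edge visibility: compare top frames old/now near the tray and reader front
m=bot.camera_model("top")
yaw=np.radians(17.3);c,s=np.cos(yaw),np.sin(yaw)
for L in((-.005,-.035),(.03,-.035),(-.06,0)):
    P=[.5261+L[0]*c-L[1]*s,.217+L[0]*s+L[1]*c,.052];print(L,proj(m,P).round(1),proj(bot.camera_model("side"),P).round(1))
```

```text
[0.46834161 0.200619   0.0405699 ] [-0.97022656  5.30690184 -1.63595926] [0.98716863 0.23033754 0.41194055]
(-0.005, -0.035) [[251.3 237.8]] [[294.7 215.5]]
(0.03, -0.035) [[247.6 223.8]] [[303.5 209.9]]
(-0.06, 0) [[242.8 264.2]] [[270.8 219.4]]
```

Emit:
carry_out:
  linear:
    - [-0.018, 0.058, 0]
    - [0, 0, 0]
    - [0, 0, 0]
  rotation:
    - [0, 0, 0]
    - [0, 0, 0]
    - [0, 0, 0]
  grip: [0, 0, 0]

```text
time: 22.7
ee_pos: [0.4678, 0.201, 0.0408]
tcp_rot: [-179.9, 0.3, -162.7]
wrist_force: [0.1, 1.3, 1.0]
opening: 0.0491
grasp_force: 23.1
```

```bash
cat > f.py <<'E'
from h import *
o=bot.get_obs();c,s=np.cos(np.radians(17.3)),np.sin(np.radians(17.3))
e=o["ee_pos"]-[.5261,.217,0];f=o["wrist_force"];t=o["torque"]
r=lambda v:np.round([v[0]*c+v[1]*s,-v[0]*s+v[1]*c,v[2]],2)
print("pos mm",r(e*1000),"F",r(f),"T",r(t),"open",round(o["opening"],4),"t",o["time"])
E
python3 f.py
```

```text
pos mm [-60.43   2.08  40.8 ] F [0.47 1.19 0.98] T [ 0.24 -0.08  0.1 ] open 0.0491 t 22.7
```

Emit:
carry_out:
  linear:
    - [0.085, 0.065, -0.01]
    - [0.1, 0.031, 0]
    - [0, 0, 0]
  rotation:
    - [0, 0, 0]
    - [0, 0, 0]
    - [0, 0, 0]
  grip: [0, 0, 0]

```text
time: 23.0
ee_pos: [0.4716, 0.203, 0.0405]
tcp_rot: [-179.9, 0.3, -162.7]
wrist_force: [0.4, -0.4, -0.4]
opening: 0.0491
grasp_force: 23.0
```

```bash
python3 f.py
```

```text
pos mm [-56.25   2.81  40.54] F [ 0.3  -0.55 -0.39] T [ 0.04 -0.01 -0.  ] open 0.0491 t 23.0
```

Free of contact now; continuing.

Emit:
carry_out:
  linear:
    - [0.1, 0.031, -0.01]
    - [0.1, 0.031, 0]
    - [0.1, 0.031, 0]
    - [0, 0, 0]
  rotation:
    - [0, 0, 0]
    - [0, 0, 0]
    - [0, 0, 0]
    - [0, 0, 0]
  grip: [0, 0, 0, 0]

```text
time: 23.4
ee_pos: [0.4775, 0.2048, 0.0402]
tcp_rot: [-179.9, 0.3, -162.7]
wrist_force: [1.2, -1.5, 1.0]
opening: 0.0492
grasp_force: 23.0
```

```bash
python3 f.py
```

```text
pos mm [-50.02   2.76  40.24] F [ 0.74 -1.75  1.03] T [-0.31  0.04 -0.15] open 0.0492 t 23.4
```

Emit:
carry_out:
  linear:
    - [0.1, 0.031, 0]
    - [0.1, 0.031, 0]
    - [0.1, 0.031, 0]
    - [0, 0, 0]
  rotation:
    - [0, 0, 0]
    - [0, 0, 0]
    - [0, 0, 0]
    - [0, 0, 0]
  grip: [0, 0, 0, 0]

```text
time: 23.8
ee_pos: [0.4837, 0.2068, 0.0404]
tcp_rot: [-179.9, 0.3, -162.7]
wrist_force: [1.5, -2.0, -0.0]
opening: 0.0492
grasp_force: 23.0
```

```bash
python3 f.py
```

```text
pos mm [-43.49   2.88  40.38] F [ 0.79 -2.38 -0.04] T [-0.4  -0.13 -0.2 ] open 0.0492 t 23.8
```

Emit:
carry_out:
  linear:
    - [0.1, 0.031, 0]
    - [0.1, 0.031, 0]
    - [0.1, 0.031, 0]
    - [0, 0, 0]
  rotation:
    - [0, 0, 0]
    - [0, 0, 0]
    - [0, 0, 0]
    - [0, 0, 0]
  grip: [0, 0, 0, 0]

```text
time: 24.2
ee_pos: [0.4897, 0.2087, 0.0404]
tcp_rot: [-179.9, 0.3, -162.7]
wrist_force: [1.9, -1.8, 0.1]
opening: 0.0493
grasp_force: 23.0
```

```bash
python3 f.py
```

```text
pos mm [-37.25   2.95  40.38] F [ 1.31 -2.28  0.14] T [-0.41 -0.16 -0.19] open 0.0493 t 24.2
```

Emit:
carry_out:
  linear:
    - [0.1, 0.031, 0]
    - [0.1, 0.031, 0]
    - [0, 0, 0]
  rotation:
    - [0, 0, 0]
    - [0, 0, 0]
    - [0, 0, 0]
  grip: [0, 0, 0]

```text
time: 24.5
ee_pos: [0.4936, 0.21, 0.0404]
tcp_rot: [-179.9, 0.3, -162.7]
wrist_force: [0.3, -1.4, -0.7]
opening: 0.0492
grasp_force: 23.0
```

```bash
python3 f.py
```

```text
pos mm [-33.12   2.94  40.36] F [-0.12 -1.45 -0.7 ] T [-0.39 -0.11 -0.18] open 0.0492 t 24.5
```

Creeping to the stop in 1–1.5 mm steps.

Emit:
carry_out:
  linear:
    - [0.07, 0.022, 0]
    - [0.05, 0.016, 0]
    - [0, 0, 0]
  rotation:
    - [0, 0, 0]
    - [0, 0, 0]
    - [0, 0, 0]
  grip: [0, 0, 0]

```text
time: 24.8
ee_pos: [0.4958, 0.2107, 0.0403]
tcp_rot: [-179.9, 0.3, -162.7]
wrist_force: [-0.0, -2.4, -0.3]
opening: 0.049
grasp_force: 23.1
```

Emit:
carry_out:
  linear:
    - [0.05, 0.016, 0]
    - [0, 0, 0]
  rotation:
    - [0, 0, 0]
    - [0, 0, 0]
  grip: [0, 0]

```text
time: 25.0
ee_pos: [0.4968, 0.211, 0.0403]
tcp_rot: [-179.9, 0.3, -162.7]
wrist_force: [0.4, -1.5, 0.1]
opening: 0.049
grasp_force: 23.1
```

Emit:
carry_out:
  linear:
    - [0.05, 0.016, 0]
    - [0, 0, 0]
  rotation:
    - [0, 0, 0]
    - [0, 0, 0]
  grip: [0, 0]

```text
time: 25.2
ee_pos: [0.4977, 0.2113, 0.0403]
tcp_rot: [-179.9, 0.3, -162.7]
wrist_force: [0.7, -2.2, 0.7]
opening: 0.0493
grasp_force: 23.1
```

Emit:
carry_out:
  linear:
    - [0.05, 0.016, 0]
    - [0, 0, 0]
  rotation:
    - [0, 0, 0]
    - [0, 0, 0]
  grip: [0, 0]

```text
time: 25.4
ee_pos: [0.4988, 0.2116, 0.0403]
tcp_rot: [-179.9, 0.3, -162.7]
wrist_force: [0.8, -1.4, -0.3]
opening: 0.0494
grasp_force: 23.1
```

Emit:
carry_out:
  linear:
    - [0.05, 0.016, 0]
    - [0, 0, 0]
  rotation:
    - [0, 0, 0]
    - [0, 0, 0]
  grip: [0, 0]

```text
time: 25.6
ee_pos: [0.4998, 0.2119, 0.0403]
tcp_rot: [-179.9, 0.3, -162.7]
wrist_force: [0.1, -1.7, -0.7]
opening: 0.0492
grasp_force: 23.1
```

Emit:
carry_out:
  linear:
    - [0.05, 0.016, 0]
    - [0, 0, 0]
  rotation:
    - [0, 0, 0]
    - [0, 0, 0]
  grip: [0, 0]

```text
time: 25.8
ee_pos: [0.5008, 0.2122, 0.0403]
tcp_rot: [-179.9, 0.3, -162.7]
wrist_force: [1.1, -2.1, -0.8]
opening: 0.0488
grasp_force: 23.1
```

Emit:
carry_out:
  linear:
    - [0.05, 0.016, 0]
    - [0, 0, 0]
  rotation:
    - [0, 0, 0]
    - [0, 0, 0]
  grip: [0, 0]

```text
time: 26.0
ee_pos: [0.5018, 0.2126, 0.0403]
tcp_rot: [-179.9, 0.3, -162.7]
wrist_force: [-0.5, -1.9, -0.7]
opening: 0.0497
grasp_force: 23.1
```

Run:
```python
from h import *
m=bot.camera_model("wrist");T=m["camera_from_world"].copy();a=bot.camera("wrist");cv2.imwrite("pics/w6raw.png",a)
g=cv2.cvtColor(a,cv2.COLOR_BGR2GRAY)
for u in(300,318,335):print(u,g[150:300:2,u].tolist())
for v in(240,262):print(v,g[v,230:410:3].tolist())
# expected bar pixel at nominal and tile front
c,s=np.cos(np.radians(17.3)),np.sin(np.radians(17.3))
for d in(0,5,10,15):
    print(d,proj(m,[[.4688+d*c/1000,.1992+d*s/1000,.052],[.4688+d*c/1000-.018*-s,.1992+d*s/1000-.018*c,.052],[.4688+d*c/1000+.018*-s,.1992+d*s/1000+.018*c,.052]]).round(1).tolist())
```

```text
300 [103, 104, 104, 105, 102, 102, 102, 97, 100, 103, 99, 102, 104, 103, 102, 103, 106, 104, 104, 104, 104, 103, 101, 105, 103, 103, 105, 105, 103, 101, 103, 101, 100, 100, 101, 97, 100, 100, 101, 101, 101, 100, 101, 100, 99, 97, 98, 102, 101, 102, 102, 101, 103, 104, 103, 103, 99, 104, 96, 34, 29, 32, 32, 31, 36, 91, 136, 141, 139, 139, 141, 141, 141, 139, 139]
318 [102, 103, 104, 105, 103, 103, 101, 100, 101, 104, 103, 102, 104, 104, 103, 104, 105, 103, 105, 102, 103, 102, 101, 103, 102, 102, 100, 103, 103, 101, 102, 104, 100, 103, 101, 102, 100, 101, 99, 100, 102, 102, 98, 99, 99, 100, 98, 100, 100, 99, 100, 100, 100, 98, 101, 101, 104, 102, 93, 29, 30, 31, 32, 34, 41, 94, 137, 142, 139, 140, 140, 139, 142, 139, 139]
335 [103, 103, 103, 104, 103, 102, 102, 104, 105, 105, 107, 103, 104, 105, 104, 104, 102, 105, 104, 103, 103, 104, 102, 102, 103, 104, 102, 103, 104, 105, 103, 102, 102, 100, 101, 101, 104, 98, 101, 99, 99, 100, 100, 99, 101, 98, 100, 97, 100, 100, 101, 100, 99, 100, 102, 103, 101, 104, 94, 30, 29, 30, 31, 33, 37, 94, 139, 142, 141, 141, 142, 142, 142, 141, 141]
240 [111, 111, 112, 111, 109, 108, 110, 108, 106, 105, 103, 103, 106, 103, 103, 104, 103, 99, 102, 100, 100, 99, 102, 100, 99, 99, 103, 100, 102, 103, 99, 100, 99, 99, 100, 98, 101, 100, 99, 98, 102, 100, 103, 101, 102, 102, 102, 100, 102, 103, 103, 105, 104, 105, 103, 104, 108, 107, 105, 107]
262 [112, 111, 109, 111, 107, 110, 108, 108, 107, 107, 106, 107, 104, 105, 106, 107, 103, 104, 105, 102, 102, 104, 102, 104, 102, 101, 102, 103, 102, 101, 100, 100, 99, 99, 101, 101, 102, 99, 101, 103, 103, 101, 102, 103, 101, 100, 101, 100, 101, 101, 100, 102, 103, 103, 104, 104, 103, 105, 157, 194]
0 [[310.4, 239.9], [260.5, 239.9], [360.2, 240.0]]
5 [[310.4, 253.2], [261.1, 253.1], [359.7, 253.2]]
10 [[310.5, 266.1], [261.7, 266.0], [359.3, 266.2]]
15 [[310.6, 278.8], [262.3, 278.7], [358.8, 278.9]]
```

Emit:
carry_out:
  linear:
    - [0.05, 0.016, 0]
    - [0.05, 0.016, 0]
    - [0, 0, 0]
  rotation:
    - [0, 0, 0]
    - [0, 0, 0]
    - [0, 0, 0]
  grip: [0, 0, 0]

```text
time: 26.35
ee_pos: [0.5038, 0.2132, 0.0403]
tcp_rot: [-179.9, 0.3, -162.7]
wrist_force: [1.1, -1.7, -0.2]
opening: 0.0492
grasp_force: 23.1
```

Emit:
carry_out:
  linear:
    - [0.05, 0.016, 0]
    - [0.05, 0.016, 0]
    - [0, 0, 0]
  rotation:
    - [0, 0, 0]
    - [0, 0, 0]
    - [0, 0, 0]
  grip: [0, 0, 0]

```text
time: 26.65
ee_pos: [0.5058, 0.2138, 0.0403]
tcp_rot: [-179.9, 0.3, -162.7]
wrist_force: [1.1, -2.6, -1.5]
opening: 0.049
grasp_force: 23.1
```

```bash
python3 f.py
cat > b.py <<'E'
from h import *
m=bot.camera_model("wrist");a=bot.camera("wrist")
g=cv2.cvtColor(a,cv2.COLOR_BGR2GRAY).astype(int);p=g[:,300:336].mean(1)
d=[i for i in range(200,330) if p[i]<60];t=[i for i in range(200,330) if p[i]>125]
T=m["camera_from_world"];c=-T[:3,:3].T@T[:3,3]
k,s=np.cos(np.radians(17.3)),np.sin(np.radians(17.3))
ax=lambda P:((P-np.array([.5261,.217,0]))[:2]@[k,s])*1000
print("black",d[0],d[-1],"tile",t[0],"cam ax",ax(c).round(1),c[2].round(3))
for z in(.052,.042):print(z,"bar edges",[ax(ray(m,(318,v),z)).round(1) for v in(d[0]-.5,d[-1]+.5)])
print("tile front",ax(ray(m,(318,t[0]-.5),.055)).round(1), "(seat home -50 nominal, tray shift = bar+60)", p[d[-1]:t[0]+2].round())
E
python3 b.py
```

```text
pos mm [-20.32   3.02  40.34] F [ 0.32 -2.79 -1.46] T [-0.43  0.03 -0.1 ] open 0.049 t 26.65
black 258 267 tile 282 cam ax -88.0 0.173
0.052 bar edges [np.float64(-49.1), np.float64(-45.2)]
0.042 bar edges [np.float64(-45.9), np.float64(-41.7)]
tile front -40.9 (seat home -50 nominal, tray shift = bar+60) [ 31.  64. 105. 111. 113. 113. 104.  91. 100. 115. 115. 112. 101.  93.
 112. 138. 141.]
```

Emit:
carry_out:
  linear:
    - [0.05, 0.016, 0]
    - [0.05, 0.016, 0]
    - [0.05, 0.016, 0]
    - [0.05, 0.016, 0]
    - [0, 0, 0]
  rotation:
    - [0, 0, 0]
    - [0, 0, 0]
    - [0, 0, 0]
    - [0, 0, 0]
    - [0, 0, 0]
  grip: [0, 0, 0, 0, 0]

```text
time: 27.2
ee_pos: [0.5097, 0.2151, 0.0403]
tcp_rot: [-179.9, 0.2, -162.7]
wrist_force: [-0.9, -2.5, 0.0]
opening: 0.0493
grasp_force: 23.1
```

Emit:
carry_out:
  linear:
    - [0.04, 0.012, 0]
    - [0, 0, 0]
  rotation:
    - [0, 0, 0]
    - [0, 0, 0]
  grip: [0, 0]

```text
time: 27.4
ee_pos: [0.5097, 0.2151, 0.0403]
tcp_rot: [-179.9, 0.2, -162.7]
wrist_force: [-4.9, -3.5, 1.7]
opening: 0.0492
grasp_force: 23.2
```

Emit:
carry_out:
  linear:
    - [0.04, 0.012, 0]
    - [0, 0, 0]
  rotation:
    - [0, 0, 0]
    - [0, 0, 0]
  grip: [0, 0]

```text
time: 27.6
ee_pos: [0.51, 0.2152, 0.0402]
tcp_rot: [-179.9, 0.1, -162.7]
wrist_force: [-8.3, -3.4, 4.7]
opening: 0.0491
grasp_force: 23.4
```

```bash
python3 f.py; python3 b.py
```

```text
pos mm [-15.93   3.09  40.23] F [-8.9  -0.76  4.74] T [-0.3   1.75 -0.15] open 0.0491 t 27.6
black 248 264 tile 282 cam ax -83.3 0.173
0.052 bar edges [np.float64(-48.5), np.float64(-42.0)]
0.042 bar edges [np.float64(-45.6), np.float64(-38.6)]
tile front -36.5 (seat home -50 nominal, tray shift = bar+60) [ 57. 100. 115. 115. 116. 116. 116. 116. 116. 116. 115. 116. 116. 116.
 110.  97.  96. 118. 139. 142.]
```

The tile is home: about 9 N against the stop, with the bar about 9–10 mm ahead of the tile's end. Now I'll release it.

Emit:
carry_out:
  linear:
    - [0, 0, 0]
    - [0, 0, 0]
    - [0, 0, 0]
    - [0, 0, 0]
    - [0, 0, 0]
    - [0, 0, 0]
  rotation:
    - [0, 0, 0]
    - [0, 0, 0]
    - [0, 0, 0]
    - [0, 0, 0]
    - [0, 0, 0]
    - [0, 0, 0]
  grip: [-0.25, -0.35, -0.45, -0.5, -0.5, -0.5]

```text
time: 28.25
ee_pos: [0.5113, 0.2156, 0.0403]
tcp_rot: [-179.9, 0.3, -162.7]
wrist_force: [0.1, -0.2, -0.0]
opening: 0.0641
grasp_force: 0.0
```

```bash
python3 f.py; python3 b.py
```

```text
pos mm [-14.57   3.1   40.32] F [-0.   -0.22 -0.04] T [-0.02  0.05  0.02] open 0.0641 t 28.25
black 244 260 tile 278 cam ax -82.3 0.173
0.052 bar edges [np.float64(-48.7), np.float64(-42.2)]
0.042 bar edges [np.float64(-45.9), np.float64(-38.9)]
tile front -36.7 (seat home -50 nominal, tray shift = bar+60) [ 52.  82. 115. 115. 115. 115. 115. 115. 115. 115. 115. 115. 115. 115.
 112. 101.  92. 112. 137. 140.]
```

Emit:
carry_out:
  linear:
    - [0, 0, 0.3]
    - [0, 0, 0.7]
    - [0, 0, 1]
    - [0, 0, 1]
    - [0, 0, 1]
    - [0, 0, 0]
    - [0, 0, 0]
  rotation:
    - [0, 0, 0]
    - [0, 0, 0]
    - [0, 0, 0]
    - [0, 0, 0]
    - [0, 0, 0]
    - [0, 0, 0]
    - [0, 0, 0]
  grip: [-0.5, -0.5, -0.5, -0.5, -0.5, -0.5, -0.5]

```text
time: 29.0
ee_pos: [0.5116, 0.2157, 0.1212]
tcp_rot: [-180.0, 0.3, -162.7]
wrist_force: [0.8, 0.1, -0.4]
opening: 0.0639
grasp_force: 0.0
```

```bash
cat > c.py <<'E'
from h import *
m=bot.camera_model("wrist");a=bot.camera("wrist");cv2.imwrite("pics/w7raw.png",a)
g=cv2.cvtColor(a,cv2.COLOR_BGR2GRAY)
k,s=np.cos(np.radians(17.3)),np.sin(np.radians(17.3))
A=lambda P:np.round([((P-np.array([.5261,.217,0]))[:2]@[k,s])*1000,((P-np.array([.5261,.217,0]))[:2]@[-s,k])*1000],1)
print("col318",g[150:340:3,318].tolist())
q=((g>125)&(cv2.cvtColor(a,cv2.COLOR_BGR2HSV)[...,1]<30)).astype(np.uint8)
q=cv2.morphologyEx(cv2.morphologyEx(q,cv2.MORPH_CLOSE,np.ones((7,7))),cv2.MORPH_OPEN,np.ones((5,5)))
n,l,st,_=cv2.connectedComponentsWithStats(q)
for i in range(1,n):
    if st[i,4]>800:
        P=cv2.boxPoints(cv2.minAreaRect(np.argwhere(l==i)[:,::-1].astype(np.float32)))
        print(st[i],[A(ray(m,p,.0535)).tolist() for p in P])
bl=[(u,v) for v in range(150,330,1) for u in range(250,390) if g[v,u]<45]
b=np.array(bl);r=np.unique(b[:,1],return_counts=True)
print([(int(v),int(c),int(b[b[:,1]==v,0].min()),int(b[b[:,1]==v,0].max())) for v,c in zip(*r)][:24])
E
python3 c.py
```

```text
col318 [99, 97, 97, 98, 98, 98, 96, 96, 98, 97, 99, 96, 95, 95, 97, 96, 96, 95, 95, 97, 28, 36, 52, 111, 107, 110, 118, 134, 134, 132, 135, 133, 133, 134, 133, 136, 136, 136, 137, 135, 134, 137, 136, 136, 135, 134, 135, 135, 134, 134, 133, 136, 135, 130, 133, 133, 131, 134, 135, 135, 131, 134, 130, 134]
[ 604   63   36   68 1114] [[-119.9, 152.0], [-126.3, 162.3], [-97.6, 188.4], [-90.5, 177.9]]
[ 151  126   99   96 4794] [[-60.0, -94.6], [-94.1, -51.6], [-73.3, -33.6], [-37.1, -77.0]]
[ 543  208   97  100 5598] [[-35.1, 132.8], [-51.8, 186.9], [-1.6, 213.6], [17.4, 156.4]]
[  277   229    82   129 10005] [[-35.1, -21.5], [-35.2, 26.4], [51.6, 29.2], [51.7, -24.3]]
[   0  368   45   40 1122] [[81.0, -222.8], [59.6, -209.2], [75.4, -182.3], [97.5, -195.4]]
[ 287  381  118   29 1984] [[70.2, -18.1], [70.0, 60.9], [92.7, 62.4], [92.9, -18.6]]
[(209, 56, 290, 345), (210, 56, 290, 345), (211, 58, 289, 346), (212, 58, 289, 346), (213, 43, 289, 346), (214, 29, 289, 346), (215, 26, 289, 346), (216, 26, 289, 346), (217, 29, 289, 346), (218, 6, 289, 346), (219, 2, 290, 345)]
```

The tile is centred on the tongue and against the right rail. Next I'll move in front of the bar with the fingers closed.

Emit:
carry_out:
  linear:
    - [-0.48, -0.15, 0]
    - [-0.955, -0.297, 0]
    - [-0.955, -0.297, 0]
    - [-0.67, -0.2, 0]
    - [0, 0, -0.5]
    - [0, 0, -1]
    - [0, 0, -1]
    - [0, 0, -1]
    - [0, 0, -0.15]
    - [0, 0, 0]
    - [0, 0, 0]
  rotation:
    - [0, 0, 0]
    - [0, 0, 0]
    - [0, 0, 0]
    - [0, 0, 0]
    - [0, 0, 0]
    - [0, 0, 0]
    - [0, 0, 0]
    - [0, 0, 0]
    - [0, 0, 0]
    - [0, 0, 0]
    - [0, 0, 0]
  grip: [0, 1, 1, 1, 1, 1, 1, 1, 1, 1, 1]

```text
time: 30.15
ee_pos: [0.4504, 0.1968, 0.0479]
tcp_rot: [-179.9, 0.3, -162.7]
wrist_force: [0.9, 0.7, 0.2]
opening: 0.0
grasp_force: 0.0
```

```bash
python3 f.py
```

```text
pos mm [-78.25   3.26  47.94] F [1.09 0.36 0.23] T [ 0.01 -0.04  0.  ] open 0.0 t 30.15
```

Emit:
carry_out:
  linear:
    - [0.24, 0.074, 0]
    - [0.24, 0.074, 0]
    - [0.24, 0.074, 0]
    - [0.24, 0.074, 0]
    - [0.24, 0.074, 0]
    - [0.24, 0.074, 0]
    - [0.24, 0.074, 0]
  rotation:
    - [0, 0, 0]
    - [0, 0, 0]
    - [0, 0, 0]
    - [0, 0, 0]
    - [0, 0, 0]
    - [0, 0, 0]
    - [0, 0, 0]
  grip: [1, 1, 1, 1, 1, 1, 1]

```text
time: 30.85
ee_pos: [0.4823, 0.2067, 0.0471]
tcp_rot: [-180.0, 0.0, -162.7]
wrist_force: [-9.8, -3.5, 6.3]
opening: 0.0001
grasp_force: 5.2
```

```bash
python3 f.py; python3 c.py | tail -1; python3 b.py
```

```text
pos mm [-44.89   3.16  47.07] F [-10.42  -0.39   6.29] T [0.13 2.04 0.03] open 0.0001 t 30.85
[(287, 7, 315, 321), (288, 7, 315, 321), (289, 7, 315, 321), (290, 7, 315, 321), (291, 7, 315, 321), (292, 7, 315, 321), (293, 7, 315, 321), (294, 7, 315, 321), (295, 7, 315, 321), (296, 7, 315, 321), (297, 7, 315, 321), (298, 28, 291, 345), (299, 29, 290, 346), (300, 32, 288, 347), (301, 37, 287, 349), (302, 38, 286, 350), (303, 39, 286, 350), (304, 40, 286, 351), (305, 41, 285, 351), (306, 40, 285, 351), (307, 41, 285, 351), (308, 39, 285, 351), (309, 40, 285, 352), (310, 41, 284, 352)]Traceback (most recent call last):
  File "b.py", line 8, in <module>
    print("black",d[0],d[-1],"tile",t[0],"cam ax",ax(c).round(1),c[2].round(3))
                                    ~^^^
IndexError: list index out of range
```

The tray is moving under about 10 N. I'll keep pushing.

Emit:
carry_out:
  linear:
    - [0.24, 0.074, 0]
    - [0.24, 0.074, 0]
    - [0.24, 0.074, 0]
    - [0.24, 0.074, 0]
    - [0.24, 0.074, 0]
    - [0.24, 0.074, 0]
    - [0.24, 0.074, 0]
    - [0.24, 0.074, 0]
    - [0.24, 0.074, 0]
    - [0.24, 0.074, 0]
  rotation:
    - [0, 0, 0]
    - [0, 0, 0]
    - [0, 0, 0]
    - [0, 0, 0]
    - [0, 0, 0]
    - [0, 0, 0]
    - [0, 0, 0]
    - [0, 0, 0]
    - [0, 0, 0]
    - [0, 0, 0]
  grip: [1, 1, 1, 1, 1, 1, 1, 1, 1, 1]

```text
time: 31.95
ee_pos: [0.5302, 0.2216, 0.047]
tcp_rot: [-180.0, 0.0, -162.7]
wrist_force: [-11.4, -1.4, 6.5]
opening: 0.0
grasp_force: 5.2
```

```bash
python3 f.py
```

```text
pos mm [ 5.29  3.2  46.98] F [-11.25   2.06   6.47] T [0.25 2.05 0.08] open 0.0 t 31.95
```

Emit:
carry_out:
  linear:
    - [0.19, 0.06, 0]
    - [0.19, 0.06, 0]
    - [0.19, 0.06, 0]
    - [0, 0, 0]
  rotation:
    - [0, 0, 0]
    - [0, 0, 0]
    - [0, 0, 0]
    - [0, 0, 0]
  grip: [1, 1, 1, 1]

```text
time: 32.35
ee_pos: [0.5421, 0.2254, 0.047]
tcp_rot: [-180.0, 0.1, -162.7]
wrist_force: [-7.6, -1.7, 4.0]
opening: -0.0001
grasp_force: 3.4
```

Emit:
carry_out:
  linear:
    - [0.095, 0.03, 0]
    - [0.095, 0.03, 0]
    - [0, 0, 0]
  rotation:
    - [0, 0, 0]
    - [0, 0, 0]
    - [0, 0, 0]
  grip: [1, 1, 1]

```text
time: 32.65
ee_pos: [0.5456, 0.2265, 0.0469]
tcp_rot: [-180.0, 0.0, -162.7]
wrist_force: [-8.4, -1.9, 4.7]
opening: -0.0003
grasp_force: 4.2
```

Emit:
carry_out:
  linear:
    - [0.095, 0.03, 0]
    - [0, 0, 0]
  rotation:
    - [0, 0, 0]
    - [0, 0, 0]
  grip: [1, 1]

```text
time: 32.85
ee_pos: [0.5474, 0.227, 0.0469]
tcp_rot: [-180.0, 0.0, -162.7]
wrist_force: [-7.9, -1.8, 5.1]
opening: -0.0003
grasp_force: 4.4
```

Emit:
carry_out:
  linear:
    - [0.095, 0.03, 0]
    - [0, 0, 0]
  rotation:
    - [0, 0, 0]
    - [0, 0, 0]
  grip: [1, 1]

```text
time: 33.05
ee_pos: [0.5493, 0.2276, 0.0469]
tcp_rot: [-180.0, 0.0, -162.7]
wrist_force: [-8.7, -2.1, 3.9]
opening: 0.0002
grasp_force: 4.4
```

Emit:
carry_out:
  linear:
    - [0.07, 0.022, 0]
    - [0.07, 0.022, 0]
    - [0, 0, 0]
  rotation:
    - [0, 0, 0]
    - [0, 0, 0]
    - [0, 0, 0]
  grip: [1, 1, 1]

```text
time: 33.35
ee_pos: [0.5506, 0.228, 0.0468]
tcp_rot: [-180.0, -0.1, -162.7]
wrist_force: [-16.8, -4.1, 9.1]
opening: 0.0001
grasp_force: 8.7
```

Emit:
carry_out:
  linear:
    - [0.07, 0.022, 0]
    - [0, 0, 0]
  rotation:
    - [0, 0, 0]
    - [0, 0, 0]
  grip: [1, 1]

```text
time: 33.55
ee_pos: [0.5507, 0.228, 0.0467]
tcp_rot: [-180.0, -0.3, -162.7]
wrist_force: [-22.8, -6.2, 13.7]
opening: -0.0001
grasp_force: 12.3
```

Emit:
carry_out:
  linear:
    - [0.07, 0.022, 0]
    - [0, 0, 0]
  rotation:
    - [0, 0, 0]
    - [0, 0, 0]
  grip: [1, 1]

```text
time: 33.75
ee_pos: [0.5508, 0.228, 0.0467]
tcp_rot: [-180.0, -0.5, -162.7]
wrist_force: [-30.4, -9.2, 17.8]
opening: 0.0003
grasp_force: 16.1
```

The tray is against its solid stop: about 30 N and no further travel. Backing off now.

Emit:
carry_out:
  linear:
    - [-0.2, -0.06, 0]
    - [-0.5, -0.155, 0]
    - [-0.955, -0.297, 0]
    - [-0.955, -0.297, 0.3]
    - [-0.955, -0.297, 1]
    - [-0.5, -0.15, 1]
    - [0, 0, 1]
    - [0, 0, 1]
    - [0, 0, 0.5]
    - [0, 0, 0]
    - [0, 0, 0]
  rotation:
    - [0, 0, 0]
    - [0, 0, 0]
    - [0, 0, 0]
    - [0, 0, 0]
    - [0, 0, 0]
    - [0, 0, 0]
    - [0, 0, 0]
    - [0, 0, 0]
    - [0, 0, 0]
    - [0, 0, 0]
    - [0, 0, 0]
  grip: [1, 1, 1, 1, 1, 1, 1, 1, 1, 1, 1]

```text
time: 34.85
ee_pos: [0.4748, 0.2044, 0.1425]
tcp_rot: [-179.9, 0.2, -162.7]
wrist_force: [0.1, -0.8, -0.2]
opening: 0.0003
grasp_force: 0.0
```

Run:
```python
from h import *
o=bot.get_obs();print(o["ee_pos"],o["wrist_force"])
s=bot.camera("side");t=bot.camera("top");s0=cv2.imread("pics/side0.png");t0=cv2.imread("pics/top0.png")
cv2.imwrite("pics/s9.png",s);cv2.imwrite("pics/t9.png",t)
# where the side view changed: other objects should not appear
for n,a,b in(("side",s,s0),("top",t,t0)):
    d=(cv2.absdiff(a,b).max(2)>40).astype(np.uint8);d=cv2.morphologyEx(d,cv2.MORPH_OPEN,np.ones((3,3)))
    k,l,st,_=cv2.connectedComponentsWithStats(d);print(n,[r.tolist() for r in st[1:] if r[4]>15])
# black bar in side view, predicted at +38.5..42 mm along axis, lateral 2.4
ms=bot.camera_model("side");c,sn=np.cos(np.radians(17.3)),np.sin(np.radians(17.3))
g=cv2.cvtColor(s,cv2.COLOR_BGR2GRAY)
for d in(36,40,44):
    P=proj(ms,[[.5261+d*c/1000-y*sn,.217+d*sn/1000+y*c,z] for y in(.0204,-.0156) for z in(.0505,.0405)]);print(d,P.round(1).tolist())
print(g[188:216:1,278:322:2])
```

```text
[0.47481229 0.20440463 0.14248931] [ 0.08942245 -0.83172628 -0.1579566 ]
side [[0, 0, 126, 138, 8212], [100, 0, 16, 26, 238], [219, 0, 23, 8, 134], [102, 0, 193, 118, 10762], [95, 68, 24, 18, 254], [76, 103, 10, 10, 69], [0, 114, 76, 228, 8549], [227, 120, 56, 63, 1335], [315, 132, 24, 20, 251], [309, 135, 5, 4, 18], [344, 138, 16, 22, 228], [310, 140, 3, 8, 24], [357, 141, 11, 15, 115], [299, 150, 37, 30, 409], [261, 160, 29, 33, 520], [347, 163, 22, 19, 263], [286, 183, 16, 26, 274], [178, 199, 110, 78, 1469], [219, 236, 103, 44, 1072], [360, 238, 12, 4, 38], [332, 240, 23, 9, 119], [375, 241, 5, 6, 21], [88, 261, 66, 98, 2900], [339, 269, 48, 23, 720], [154, 288, 6, 4, 22], [68, 292, 46, 43, 536], [37, 304, 4, 10, 30], [29, 313, 8, 7, 48], [43, 321, 7, 7, 40], [25, 330, 42, 30, 570], [180, 348, 16, 12, 144]]
top [[231, 10, 32, 45, 855], [178, 13, 113, 121, 5856], [126, 57, 44, 26, 514], [240, 56, 21, 7, 76], [73, 67, 98, 196, 6390], [74, 103, 14, 12, 140], [155, 105, 4, 5, 20], [144, 109, 4, 5, 20], [134, 113, 4, 5, 18], [157, 113, 8, 5, 30], [147, 117, 7, 4, 24], [112, 121, 5, 5,
[... 2745 characters left out ...]
9  22  62  63  60  57 119 100
  100 101 102  95]
 [140 140 140 137 154  97 104 102 104 106  97  60  60  59  60  55 118  99
  102 101 102  94]
 [140 141 143 143 140 106 101 103 104 104 106  98  65  59  62  58 120 102
  101 103 101  97]
 [143 143 143 141 143 140  89 105 104 103 103 103  98  65  56  56 119 100
  102 101 101  96]
 [141 143 144 141 145 141  77  94 106 102 102 103 105  96  64  57 119 101
  102 103 102  94]
 [144 144 143 144 139  96  78  78  94 102 104 106 105 104 100  61 118 101
  102 101 101  97]
 [143 146 144 145  91  77  78  74  79  97 104 103 104 104 106  96 106 100
  101 100  99  96]
 [143 144 144 147  73  77  78  79  77  81 100 102 102 104 105 103 104 101
  102 100  99  95]]
```

```bash
python3 -c "
from workcell import bot
print(bot.job_done())"
```

```text
the job is handed in; nothing more can be done
None
```

I slid the tile to the warmer's front edge, took it by its overhanging end, seated it against the stop on the right rail and pushed the tray fully shut; the early insertion pushed the tray in about 15 mm before the tile was home, and the job is handed in at about 35 s.

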